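# Rebuild the pulley stack on a leaning saw spindle

## Robot

A 6-joint arm with a two-finger parallel gripper is mounted at the origin on the work surface. World frame = base frame: x ahead of the robot, y to its left, z up, the work surface at z = 0. Lengths are in m, angles in rad, forces in N, time in s.
With the tool pointing down it reaches from about 0.35 to 0.775 m from the base axis. Payload 7.3 kg.
Tool frame: the origin (TCP) lies on the front face of the gripper's body, between the roots of the fingers; the fingertips stand ahead of it and the grasp point (between the pads) lies 47 mm ahead of it (finger_overhang is the z of the fingertips in the tool frame, in m); z points along the fingers, y is the line along which they close (so a half turn about z gives the same grasp; the last joint's range is limited). The gripper opens to 92 mm and grips with 3 to 60 N. Pads are 19 mm wide; open, the fingers measure 130 mm over their backs; the gripper's body (75 mm by 190 mm) begins 47 mm behind the grasp point.
Start: joints at [1.194, 0.342, 1.524, -0, 1.275, -0.146], TCP at [0.12, 0.511, 0.292] pointing down, gripper open.
Joint ranges: [-2.53, 2.53], [-0.77, 2.02], [0.04, 2.7], [-1, 4.14], [0.28, 2.66], [-3.11, 3.11]. Speed limits (rad/s): [2.57, 2.57, 3.14, 3.14, 3.14, 3.14].

## Interface

Orientations are given as [roll, pitch, yaw] about the fixed x, y, z axes, in that order (R = Rz(yaw) Ry(pitch) Rx(roll)).
In Python, from cell import * gives the robot as it stands. The module is installed in compiled form; this text tells all that it offers.
- The arm moves only by the tool arm_command, never from a script. Its argument "series" is a list of rows, each an object of numbers: "x", "y", "z": the shift along the tool's x, y, z in mm; "rx", "ry", "rz": the turn, a rotation vector about the tool's x, y, z in degrees. A call has 1 to 20 rows; each row is the pose to reach, as a shift and turn from the pose commanded when the call began, along the tool's axes at that moment; what a row does not reach only later rows make up. A row lasts 1/10 s, in which the tool goes at most 50 mm and 8.59 degrees, less where a joint would pass 70% of its speed; a pose out of reach is approached as far as the arm can. A call with a gripper value outside its range is refused whole. "hand" is the finger opening in mm, from 0 to 91.8, set as the call begins (left out, the last holds). The fingers move at their own pace and stop on an object; "squeeze" is the grip in N (left out, the last holds). Time passes only in rows, so rows that repeat a pose let the fingers close. It gives the time, the measured TCP pose, the force, the opening and the grip force at its end, in the units of the state.
- observe(): the state, without advancing time (a new reading comes with each control period).
- read_camera(name): name is "scene" or "top" or "wrist"; returns a dict with "pixels" (480x640x3 uint8, blue, green, red), "K" (3x3 intrinsics, pixels), "k1" (the pictures are not rectified: a ray, as slopes to the right and down, at radius r is drawn at 1 + k1 r^2 times it, then the intrinsics apply), "rvec" (rotation vector, rad) and "tvec" (3), from world to camera coordinates, as OpenCV has them. Camera axes: x right, y down, z forward; pixel columns grow to the right and rows downward; lengths in m; the calibration is good to about 2 mm. A picture is of the moment at which its call begins. There is no depth.
- hand_in(): hands the job in; it is judged then, once.
Trained networks look in a picture, given as the dict that the camera call returned (one of the last four; its "shot" number tells which), for a name from the list of things; names that differ only in an ending like _2 or _b are one class to them, and where a whole thing is asked for, a point or a joint stands for the part that bears it (a point fixed in the world has none). Each returns a list of dicts, best first, with "confidence" (0 to 1); they miss things now and then, are a little off and sometimes report something else, mostly with a low value. They report only what shows in the picture. A call takes as long as a camera call. They do not tell look-alikes from the thing itself.
- boxes_of(picture, query): "point" ([x, y, z] in m, in world coordinates, good to about 4 mm: the middle of the surface that is visible of it).
- trace(picture, query): "pixels" (480x640 bool, what is visible of it).
- mark_of(picture, query): "point" ([x, y, z] in m, in world coordinates, good to about 4 mm: a listed point, or the origin of a listed thing).
The state is a dict: "time": time; "qpos": joint angles; "qvel": joint speeds; "joint_efforts": joint torques, N m; "tool_pos": TCP position; "tool_rot": TCP orientation; "contact_force": force on the tool from outside, world axes, zero at the start; "torque": the same for the moment, N m; "opening": finger opening in m; "grip_force": force on a finger pad.
Only numpy, scipy, OpenCV 4.12 (cv2) and the standard library are available. Lean on these libraries where they do the work, as an engineer would, in place of code of your own. Each camera call takes 0.05 s, during which the arm holds its last target. There are 200 camera calls.

## Task

Put the fret saw's spindle back together: onto the bare spindle leaning in the red vice thread first the V-pulley (hub upward), then the plain steel spacer ring, then the top-hat bush (flange down), each one fully home and flat against what is below it. Guide each part down rather than letting it drop, do not shift the vice's tilt, and leave everything else on the bench where it stands.

Things in the scene. Friction and masses are not known exactly. Their poses are not given: they have to be found in the camera images.
- vice: red tilting vice, fixed to the bench: base plate 150 x 120 x 18 mm, two upright cheeks up to 85 mm high. Origin: centre of the underside. Its +x axis is the horizontal direction towards which the spindle leans (away from the robot, more or less to one side)
- head (a joint): tilt of the vice's head with the spindle, rad from vertical: 0 = spindle upright, grows as it leans to the vice's +x. Clamped stiff; between 0.42 and 0.70
- seat (a point): centre of the flat steel shoulder (diameter 64 mm) at the foot of the spindle, on which the pulley must sit; z axis runs up along the spindle, x and y across it. The spindle above it is a bare steel post, diameter 24 mm, straight for 80 mm and then a 12 mm taper to 12 mm diameter
- post_tip (a point): centre of the spindle's top end, 92 mm along the spindle from the seat
- pulley: aluminium V-pulley, 40 mm high: rim 84 mm diameter and 18 mm high with a groove round it (waist 70 mm), above it a hub 46 mm diameter and 22 mm high; through bore 28 mm. Origin: centre of the underside, z along the bore towards the hub. Starts standing on the bench hub up
- spacer: plain thick steel ring, 62 mm diameter, 24 mm high, bore 28 mm. Origin: centre of the underside, z along the bore. Starts flat on the bench
- bush: steel top-hat bush, 22 mm high: flange 66 mm diameter and 6 mm thick, above it a neck 38 mm diameter and 16 mm high; bore 28 mm. Origin: centre of the underside (flange side), z along the bore towards the neck. Starts on the bench flange down
- tape_roll: bystander: roll of paper tape lying flat, 100 mm diameter, 28 mm high, hole 76 mm. Origin: centre of the underside
- glue: bystander: white glue bottle standing, 58 mm diameter, 165 mm high. Origin: centre of the underside
- mug: bystander: white mug, 78 mm diameter, 90 mm high, handle on its +y side reaching about 70 mm from its axis. Origin: centre of the underside
- block_a: bystander: loose wooden block 60 x 45 x 35 mm. Origin: centre of the underside, 60 mm side along x
- block_b: bystander: loose wooden block 60 x 45 x 35 mm. Origin: centre of the underside, 60 mm side along x
- block_c: bystander: loose wooden block 60 x 45 x 35 mm. Origin: centre of the underside, 60 mm side along x
- screwdriver: bystander: screwdriver lying on the bench, 190 mm long along its x, black handle, about 30 mm high. Origin: underside, about its middle
- tape_measure: bystander: black tape measure lying flat, 70 x 62 x 36 mm. Origin: centre of the underside
Things that resemble listed ones, but are neither listed nor needed, are in the scene too. What is shaped like the bush but pink, purple or yellow is not meant.

How it is judged:
On the way, in this order (a step that is already met when the one before it is completed fails the run):
1. the V-pulley is home on the spindle's shoulder (z of pulley in the frame of seat between -0.0035 and 0.0035 m and x of pulley in the frame of seat between -0.005 and 0.005 m and y of pulley in the frame of seat between -0.005 and 0.005 m and angle between the z axis of pulley and the z axis of seat, either way round below 0.07 rad), for 0.2 s.
2. the spacer is home on the pulley's hub (z of spacer in the frame of seat between 0.0365 and 0.0435 m and x of spacer in the frame of seat between -0.005 and 0.005 m and y of spacer in the frame of seat between -0.005 and 0.005 m and angle between the z axis of spacer and the z axis of seat, either way round below 0.07 rad), for 0.2 s.
3. the flanged bush is home on the spacer (z of bush in the frame of seat between 0.0605 and 0.0675 m and x of bush in the frame of seat between -0.005 and 0.005 m and y of bush in the frame of seat between -0.005 and 0.005 m and angle between the z axis of bush and the z axis of seat, either way round below 0.07 rad), for 0.2 s.
At the end, for the whole second after the job is handed in: On the spindle, from the shoulder up: pulley (hub up), spacer, top-hat bush (flange down), each within 3.5 mm of its fully home height (0, 40 and 64 mm from the seat), within 5 mm of the spindle's axis, square to it within 0.07 rad, released and at rest (all of step 1 and all of step 2 and all of step 3 and linear speed of each of pulley, spacer, bush below 0.02 m/s); the robot touches nothing.
It fails at once if a bystander was shifted by more than 30 mm or knocked over (distance of any of tape_roll, glue, mug, block_a, block_b, block_c, screwdriver, tape_measure from where it was at the start of the episode above 0.03 m or angle between any of glue, mug's own z axis and vertical above 0.5 rad).
It fails at once if the vice's tilt was shifted (spindle tip moved by more than 8 mm) (distance of post_tip from where it was at the start of the episode above 0.008 m).
It fails at once if a part was let drop or rammed down the spindle (faster than 0.3 m/s) ((z of pulley in the frame of seat below 0.085 m and x of pulley in the frame of seat between -0.012 and 0.012 m and y of pulley in the frame of seat between -0.012 and 0.012 m and linear speed of pulley above 0.3 m/s) or (z of spacer in the frame of seat below 0.085 m and x of spacer in the frame of seat between -0.012 and 0.012 m and y of spacer in the frame of seat between -0.012 and 0.012 m and linear speed of spacer above 0.3 m/s) or (z of bush in the frame of seat below 0.085 m and x of bush in the frame of seat between -0.012 and 0.012 m and y of bush in the frame of seat between -0.012 and 0.012 m and linear speed of bush above 0.3 m/s)).
It also fails if it takes over 72 s, if anything falls off the work surface, if the arm or the gripper's body presses on something with over 40 N, if the wrist force passes 120 N, or if a joint passes its speed limit or range.

## Working session

There is one attempt and no reset: what is moved stays moved. The work goes in short steps, Python scripts to look and compute and a tool call to move; the robot and the scene stay as the last step left them, time stands still between calls to the robot, and variables do not carry over. Pictures are saved under pics/ and viewed, at most 11 in all, crops included, and the job is handed in when it is done.

Besides the shell and the picture viewer there is one more tool, called as name(argument=value, ...), one argument or row to a line, values as JSON. arm_command: Moves the arm, as the interface text tells. Its arguments: {"type":"object","properties":{"series":{"type":"array"},"hand":{"type":"number"},"squeeze":{"type":"number"}},"required":["series"]}

```bash
mkdir -p pics
cat > h.py <<'E'
from cell import *
import numpy as np, cv2
from scipy.spatial.transform import Rotation as R
def proj(p,P):
    Rm=cv2.Rodrigues(np.array(p["rvec"],float))[0]
    c=np.atleast_2d(P)@Rm.T+np.array(p["tvec"]).ravel(); s=c[:,:2]/c[:,2:]
    s=s*(1+p["k1"]*(s**2).sum(1,keepdims=True)); K=np.array(p["K"])
    return s*[K[0,0],K[1,1]]+[K[0,2],K[1,2]]
def ray(p,uv):
    Rm=cv2.Rodrigues(np.array(p["rvec"],float))[0]; K=np.array(p["K"])
    d=(np.atleast_2d(uv)-[K[0,2],K[1,2]])/[K[0,0],K[1,1]]; s=d.copy()
    for _ in range(20): s=d/(1+p["k1"]*(s**2).sum(1,keepdims=True))
    D=np.c_[s,np.ones(len(s))]@Rm
    return -Rm.T@np.array(p["tvec"]).ravel(), D/np.linalg.norm(D,axis=1,keepdims=True)
def onz(p,uv,z):
    o,D=ray(p,uv); return o+D*((z-o[2])/D[:,2:])
E
python3 - <<'E'
from h import *
np.set_printoptions(precision=4,suppress=True)
o=observe(); print({k:np.round(v,4) for k,v in o.items() if k!='joint_efforts'}); print([k for k in globals() if 'over' in k])
for c in("scene","top"):
    p=read_camera(c); cv2.imwrite(f"pics/{c}1.png",p["pixels"])
    print(c,p["k1"],np.array(p["K"]).ravel(),p["rvec"],p["tvec"])
    for n in("pulley","spacer","bush","seat","post_tip","vice","tape_roll","glue","mug","block_a","screwdriver","tape_measure"):
        for d in mark_of(p,n)[:5]: print(n,round(d["confidence"],2),np.array(d["point"]),proj(p,d["point"])[0].round())
E
```

```text
{'time': np.float64(0.0), 'qpos': array([ 1.194 ,  0.3427,  1.525 , -0.    ,  1.2754, -0.146 ]), 'qvel': array([-0.0004,  0.0006, -0.002 , -0.0003, -0.0002,  0.0002]), 'tool_pos': array([0.12  , 0.5108, 0.2916]), 'tool_rot': array([-3.1401, -0.0002,  2.9108]), 'contact_force': array([ 0.6138,  0.2495, -1.0178]), 'torque': array([-0.0232, -0.0343,  0.0273]), 'grip_force': np.float64(0.0), 'opening': np.float64(0.0916)}
['finger_overhang']
scene 0.019811986700288806 [488.9386   0.     311.3172   0.     488.9386 236.2133   0.       0.
   1.    ] [ 2.2442  1.2624 -0.4236] [-0.2512 -0.2744  1.5762]
pulley 0.8 [0.4129 0.2715 0.0002] [377. 201.]
spacer 0.86 [0.5352 0.36   0.0009] [427. 216.]
bush 0.88 [ 0.6106 -0.4336  0.0014] [179. 379.]
bush 0.79 [ 0.3436 -0.3708  0.0001] [163. 282.]
bush 0.76 [ 0.6924 -0.3168 -0.0005] [240. 383.]
bush 0.7 [ 0.5808 -0.3304  0.0025] [214. 347.]
bush 0.57 [ 0.5693 -0.1446 -0.0016] [279. 308.]
seat 0.69 [0.6414 0.0542 0.1104] [363. 270.]
post_tip 0.82 [0.6905 0.0468 0.1909] [375. 269.]
vice 0.65 [0.6153 0.0491 0.0014] [353. 286.]
vice 0.53 [ 0.4359 -0.1391  
[... 1062 characters left out ...]
post_tip 0.93 [0.687  0.047  0.1894] [288. 146.]
vice 0.69 [ 0.6112  0.0533 -0.003 ] [290. 193.]
tape_roll 0.74 [ 0.3881 -0.2452 -0.001 ] [406. 275.]
glue 0.92 [ 0.4544  0.1576 -0.0014] [251. 254.]
glue 0.7 [0.4349 0.4008 0.0002] [159. 263.]
glue 0.31 [ 0.3989 -0.0437 -0.    ] [329. 273.]
mug 0.95 [ 0.4358 -0.1426 -0.0011] [366. 258.]
block_a 0.85 [0.4353 0.4035 0.0005] [158. 263.]
block_a 0.77 [ 0.3987 -0.0451  0.0004] [330. 273.]
block_a 0.74 [0.399  0.0438 0.0019] [295. 274.]
block_a 0.72 [ 0.6105 -0.2295 -0.003 ] [396. 191.]
screwdriver 0.67 [ 0.6144 -0.2304 -0.0004] [397. 189.]
screwdriver 0.19 [ 0.4505  0.1606 -0.0014] [250. 255.]
tape_measure 0.94 [ 0.4523 -0.4028 -0.0002] [465. 249.]
```

View pics/top1.png

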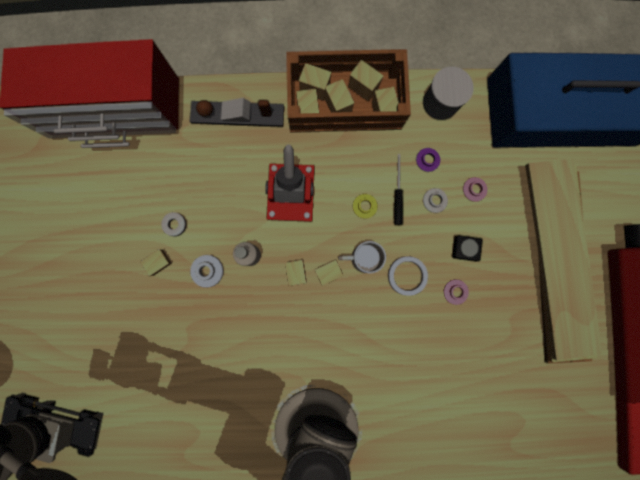

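View pics/scene1.png

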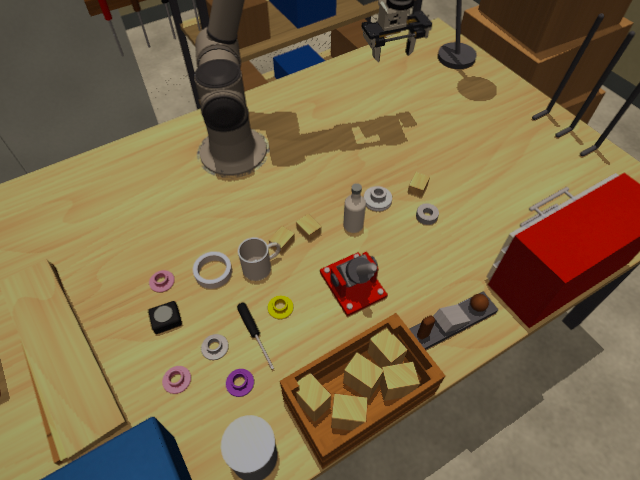

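Steel bush candidates in the top view: purple (428,160), pink (475,189), pink (455,291), yellow (364,207) and grey (435,201). Only the grey one at (435,201), world (0.580,-0.330), fits the description. I'll confirm it in a crop.

```bash
cat >> h.py <<'E'
np.set_printoptions(precision=4,suppress=True)
OH=float(finger_overhang)
def frame(az,a):   # heading azimuth, tilt from straight down (deg)
    az,a=np.radians([az,a]); z=np.array([np.cos(az)*np.sin(a),np.sin(az)*np.sin(a),-np.cos(a)])
    y=np.array([-np.sin(az),np.cos(az),0]); return np.c_[np.cross(y,z),y,z]
def row(P,Rt,d,base=None):  # bring point d along tool z to P with tool axes Rt
    if base is None:
        o=observe(); base=(np.array(o["tool_pos"]),R.from_euler("xyz",o["tool_rot"]).as_matrix())
    t=np.array(P)-Rt[:,2]*d
    s=base[1].T@(t-base[0])*1000; w=np.degrees(R.from_matrix(base[1].T@Rt).as_rotvec())
    print("xyz",s.round(1),"rot",w.round(2),"tcp",t.round(4)); return t,Rt
def marks(cams,names,near=None):
    for n in names:
        for c in cams:
            v=[]
            for _ in range(3):
                p=read_camera(c)
                for q in mark_of(p,n):
                    if near is None or np.linalg.norm(np.array(q["point"])-near[n])<.03: v.append(q["point"]);break
            if v: print(n,c,np.mean(v,0),np.std(v,0))
E
python3 - <<'E'
from h import *
print("OH",OH)
p=read_camera("scene"); 
c=proj(p,[.58,-.33,.01])[0].astype(int); im=p["pixels"]
a=cv2.resize(im[c[1]-60:c[1]+60,c[0]-70:c[0]+90],None,fx=4,fy=4,interpolation=2); cv2.imwrite("pics/c1.png",a)
near=dict(pulley=[.413,.274,0],spacer=[.533,.36,0],bush=[.58,-.33,0],seat=[.639,.0525,.113],post_tip=[.689,.047,.19])
near={k:np.array(v) for k,v in near.items()}
marks(("scene","top"),list(near),near)
f=frame(-6,45); row([.413,.274,.031],f,OH-.006); row([.413,.274,.131],f,OH-.006)
E
```

```text
OH 0.0655
pulley scene [ 0.4134  0.2734 -0.0003] [0.0003 0.0014 0.0017]
pulley top [ 0.4154  0.2752 -0.0018] [0.0006 0.0012 0.0012]
spacer scene [ 0.5353  0.3569 -0.0009] [0.0005 0.0012 0.0004]
spacer top [ 0.5325  0.3583 -0.0009] [0.0016 0.0002 0.0014]
bush scene [ 0.5802 -0.331   0.0026] [0.0001 0.0016 0.0003]
bush top [ 0.5793 -0.3332 -0.0015] [0.0011 0.0007 0.0008]
seat scene [0.6397 0.0523 0.1076] [0.0005 0.0006 0.0005]
seat top [0.6387 0.0521 0.1167] [0.     0.0002 0.0015]
post_tip scene [0.689  0.0471 0.1914] [0.0019 0.0008 0.0009]
post_tip top [0.6856 0.0463 0.1877] [0.0009 0.0008 0.001 ]
xyz [-297.6 -169.1  219.2] rot [ -2.83 -44.94  -6.85] tcp [0.3712 0.2784 0.0731]
xyz [-297.6 -169.1  119.2] rot [ -2.83 -44.94  -6.85] tcp [0.3712 0.2784 0.1731]
```

View pics/c1.png

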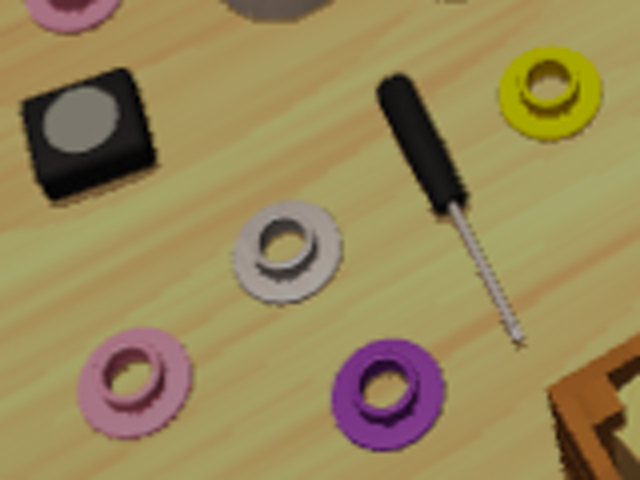

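The crop shows the steel-grey top-hat at (287,250), with the neck up and the flange down. Pink, purple and yellow are the decoys. I'll start with the pulley, approaching at 45° so the gripper body passes beside the post.

arm_command(
  series=[
    {"x":-297,"y":-169,"z":119,"rx":-2.8,"ry":-45,"rz":-6.9},
    {"x":-297,"y":-169,"z":119,"rx":-2.8,"ry":-45,"rz":-6.9},
    {"x":-297,"y":-169,"z":119,"rx":-2.8,"ry":-45,"rz":-6.9},
    {"x":-297,"y":-169,"z":119,"rx":-2.8,"ry":-45,"rz":-6.9},
    {"x":-297,"y":-169,"z":119,"rx":-2.8,"ry":-45,"rz":-6.9},
    {"x":-297,"y":-169,"z":119,"rx":-2.8,"ry":-45,"rz":-6.9},
    {"x":-297,"y":-169,"z":119,"rx":-2.8,"ry":-45,"rz":-6.9},
    {"x":-297,"y":-169,"z":119,"rx":-2.8,"ry":-45,"rz":-6.9},
    {"x":-297,"y":-169,"z":119,"rx":-2.8,"ry":-45,"rz":-6.9},
    {"x":-297,"y":-169,"z":119,"rx":-2.8,"ry":-45,"rz":-6.9},
    {"x":-297,"y":-169,"z":119,"rx":-2.8,"ry":-45,"rz":-6.9},
    {"x":-297,"y":-169,"z":119,"rx":-2.8,"ry":-45,"rz":-6.9},
  ],
  hand=75,
  squeeze=30,
)

```text
time: 5.55
tool_pos: [0.3806, 0.2953, 0.2426]
tool_rot: [-3.128, 0.7, 3.038]
contact_force: [-0.8, -0.5, -0.6]
opening: 0.0752
grip_force: 0.0
```

Run:
```python
from h import *
o=observe();print(o["time"],o["qpos"],o["tool_pos"],o["tool_rot"],o["opening"])
p=read_camera("wrist"); cv2.imwrite("pics/w1.png",p["pixels"])
for _ in range(2):
    p=read_camera("wrist")
    for q in mark_of(p,"pulley")[:2]: print(q["confidence"],np.array(q["point"]),proj(p,q["point"]))
f=frame(-6,45); row([.414,.2743,.032],f,.057)
```

```text
5.55 [ 0.7635  0.2309  2.039  -0.9956  0.638   0.06  ] [0.3806 0.2953 0.2426] [-3.1283  0.6997  3.0376] 0.07519527494087166
0.76 [0.4125 0.2762 0.0025] [[301.9764  33.8008]]
xyz [113.4 -16.  127.5] rot [-0.7  -4.89  0.1 ] tcp [0.3739 0.2785 0.0723]
```

View pics/w1.png

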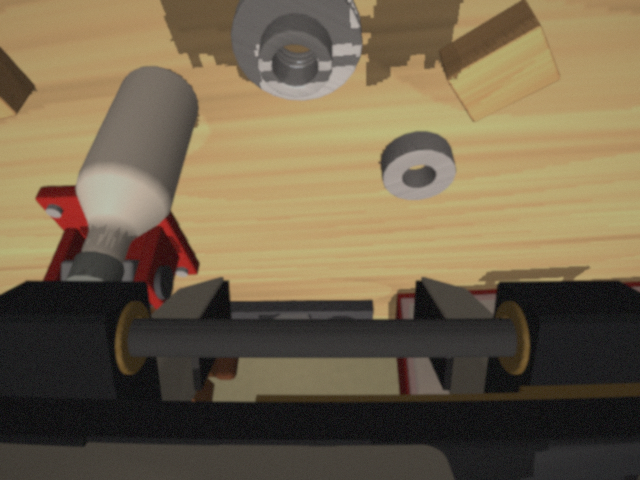

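The wrist view shows the pulley at (300,45), the glue at (150,130), the spacer ring at (418,165) and a block at (500,60). Joint 4 is at its limit, so I'll use a milder tilt (35°) and a more radial heading (10°). The body still clears the post that way.

Run:
```python
from h import *
f=frame(10,35); row([.4137,.275,.091],f,.059); row([.4137,.275,.031],f,.059)
```

```text
xyz [ 64.6 -25.3  81.2] rot [-10.46   4.99 -12.65] tcp [0.3804 0.2691 0.1393]
xyz [103.2 -24.7 127. ] rot [-10.46   4.99 -12.65] tcp [0.3804 0.2691 0.0793]
```

arm_command(
  series=[
    {"x":64.6,"y":-25.3,"z":81.2,"rx":-10.5,"ry":5,"rz":-12.7},
    {"x":64.6,"y":-25.3,"z":81.2,"rx":-10.5,"ry":5,"rz":-12.7},
    {"x":64.6,"y":-25.3,"z":81.2,"rx":-10.5,"ry":5,"rz":-12.7},
    {"x":64.6,"y":-25.3,"z":81.2,"rx":-10.5,"ry":5,"rz":-12.7},
    {"x":64.6,"y":-25.3,"z":81.2,"rx":-10.5,"ry":5,"rz":-12.7},
    {"x":64.6,"y":-25.3,"z":81.2,"rx":-10.5,"ry":5,"rz":-12.7},
  ],
)

```text
time: 6.4
tool_pos: [0.386, 0.2822, 0.1705]
tool_rot: [-3.129, 0.573, -2.968]
contact_force: [0.4, 0.6, -0.5]
opening: 0.0749
grip_force: 0.0
```

Run:
```python
from h import *
o=observe();print(o["time"],o["qpos"],o["tool_pos"],o["tool_rot"])
f=frame(10,35); row([.4137,.275,.031],f,.059)
```

```text
6.4 [ 0.595   0.3015  2.156  -0.9958  0.2822 -0.2325] [0.386  0.2822 0.1705] [-3.1286  0.5733 -2.9678]
xyz [ 56.  -11.   72.5] rot [-0.77 -2.15 -0.02] tcp [0.3804 0.2691 0.0793]
```

```bash
cat >> h.py <<'E'
from scipy.optimize import least_squares
D=[([1.194,.3427,1.525,0,1.2754,-.146],[.12,.5108,.2916],[-3.1401,-.0002,2.9108]),
([.7635,.2309,2.039,-.9956,.638,.06],[.3806,.2953,.2426],[-3.1283,.6997,3.0376]),
([.595,.3015,2.156,-.9958,.2822,-.2325],[.386,.2822,.1705],[-3.1286,.5733,-2.9678])]
def fk(q,k):
    h,s,L1,e,L2,L3=k
    A=R.from_euler("z",q[0]); B=A*R.from_euler("y",q[1]); C=B*R.from_euler("y",q[2]); F=C*R.from_euler("ZYZ",q[3:6])
    return A.apply([s,0,h])+B.apply([0,0,L1])+C.apply([e,0,L2])+F.apply([0,0,L3]),F
LO=np.array([-2.53,-.77,.04,-1,.28,-3.11]);HI=np.array([2.53,2.02,2.7,4.14,2.66,3.11])
def ik(P,Rt,k,q0s):
    best=None
    for q0 in q0s:
        f=lambda q:np.r_[(fk(q,k)[0]-P)*10,(R.from_matrix(Rt).inv()*fk(q,k)[1]*OFF).as_rotvec()]
        r=least_squares(f,np.clip(q0,LO+.03,HI-.03),bounds=(LO+.02,HI-.02))
        if best is None or r.cost<best.cost: best=r
    return best
OFF=R.identity()
KF=least_squares(lambda k:np.ravel([fk(q,k)[0]-p for q,p,_ in D]),[.2,0,.4,0,.4,.2]).x
OFF=fk(D[0][0],KF)[1].inv()*R.from_euler("xyz",D[0][2])
E
python3 - <<'E'
from h import *
print(KF,OFF.as_rotvec())
for q,p,r in D: print((fk(q,KF)[0]-p)*1000, (fk(q,KF)[1]*OFF*R.from_euler("xyz",r).inv()).magnitude())
Q0=[np.array([.6,.3,2.1,s,.6,0]) for s in(-.5,.5,3.1)]
seat=np.array([.639,.0522,.112]); tip=np.array([.6878,.0468,.190]); ax=(tip-seat)/np.linalg.norm(tip-seat)
print(ax,np.arccos(ax[2]),np.linalg.norm(tip-seat))
def feas(name,P,az,a,d):
    f=frame(az,a); r=ik(np.array(P)-f[:,2]*d,f,KF,Q0); print(name,az,a,"OK" if r.cost<1e-6 else round(r.cost,5),r.x.round(2))
for a in(0,10,20,30):
    for az in(10,20): feas("pul",[.4137,.275,.033],az,a,.061)
for a in (0,10,20,30):
    feas("plc",seat+ax*.033,-6,a-33,.061); feas("plc+",seat+ax*.135,-6,a-33,.061)
for a in (10,20,30):
    feas("bushplc",seat+ax*.17,-6,a-33,.059)
    for az in (-20,-35): feas("bush",[.58,-.331,.017],az,a,.059)
    for az in (15,30): feas("spac",[.534,.3577,.015],az,a,.059)
E
```

```text
[ 0.0231  0.1357  0.3989 -0.0448  0.2476  0.0734] [ 0.     -0.      1.5708]
[ 71.1693 -27.6866   4.1725] 2.4980039560757733e-16
[-11.9336   6.7843 -12.4128] 9.215361181243751e-05
[ 22.2268 -26.6169   8.2403] 9.368791954508984e-05
[ 0.5295 -0.0586  0.8463] 0.5617999092538137 0.09216615430840105
pul 10 0 OK [ 0.59  0.54  2.11  0.    0.49 -1.16]
pul 20 0 OK [ 0.59  0.54  2.11  0.    0.49 -1.33]
pul 10 10 7e-05 [ 0.61  0.51  2.19 -0.26  0.3  -0.9 ]
pul 20 10 0.00037 [ 0.6   0.51  2.19 -0.16  0.3  -1.17]
pul 10 20 0.00859 [ 0.64  0.5   2.25 -0.98  0.3  -0.15]
pul 20 20 0.01765 [ 0.63  0.49  2.24 -0.77  0.3  -0.53]
pul 10 30 OK [0.65 0.49 2.37 4.03 0.3  1.13]
pul 20 30 0.00024 [0.62 0.49 2.39 3.65 0.3  1.32]
plc -6 -33 OK [ 0.06  1.04  0.59  0.1   2.08 -1.38]
plc+ -6 -33 0.2059 [ 0.04  1.09  0.18  0.14  2.13 -1.34]
plc -6 -23 OK [ 0.06  0.94  0.78  0.07  1.81 -1.4 ]
plc+ -6 -23 0.12851 [ 0.05  1.07  0.18  0.09  2.03 -1.37]
plc -6 -13 OK [ 0.07  0.86  0.95  0.04  1.56 -1.4 ]
plc+ -6 -13 0.06376 [ 0.05  1.05  0.18  0.04  1.94 -1.39]
plc -6 -3 OK [ 0.07  0.78  1.1   0.01  1.31 -1.39]
plc+ -6 
[... 178 characters left out ...]
-0.52  0.85  1.49 -0.03  0.63 -1.45]
spac 15 10 OK [ 0.6   0.8   1.61 -0.11  0.57 -1.14]
spac 30 10 OK [ 0.59  0.8   1.62 -0.02  0.55 -1.48]
bushplc -6 -13 0.18285 [ 0.05  1.03  0.18  0.05  1.83 -1.39]
bush -20 20 OK [-0.53  0.81  1.6   0.17  0.39 -1.9 ]
bush -35 20 OK [-0.51  0.81  1.61 -0.09  0.38 -1.39]
spac 15 20 OK [ 0.61  0.77  1.72 -0.36  0.34 -0.9 ]
spac 30 20 OK [ 0.6   0.77  1.73 -0.08  0.3  -1.42]
bushplc -6 -3 0.0984 [ 0.06  1.01  0.18  0.01  1.75 -1.41]
bush -20 30 0.00666 [-0.54  0.8   1.66  0.49  0.3  -2.23]
bush -35 30 0.00884 [-0.5   0.8   1.66 -0.28  0.3  -1.2 ]
spac 15 30 0.00448 [ 0.64  0.76  1.79 -0.98  0.3  -0.27]
spac 30 30 0.01854 [ 0.6   0.76  1.75 -0.28  0.3  -1.22]
```

```bash
cat >> h.py <<'E'
def fk(q,k):
    h,L1,L2,L3,y0,e=k
    A=R.from_euler("z",q[0]); B=A*R.from_euler("y",q[1]); C=B*R.from_euler("y",q[2]); F=C*R.from_euler("ZYZ",q[3:6])
    return A.apply([0,y0,h])+B.apply([0,0,L1])+C.apply([e,0,L2])+F.apply([0,0,L3]),F
KF=least_squares(lambda k:np.ravel([fk(q,k)[0]-p for q,p,_ in D]),[.2,.4,.4,.2,.05,0]).x
E
cat > feas.py <<'E'
from h import *
print(KF)
for q,p,r in D: print((fk(q,KF)[0]-p)*1000)
Q0=[np.array([.6,.3,2.1,s,.6,0]) for s in(-.5,.5,3.1)]
seat=np.array([.639,.0522,.112]); tip=np.array([.6878,.0468,.190]); ax=(tip-seat)/np.linalg.norm(tip-seat)
def feas(name,P,az,a,d):
    f=frame(az,a); r=ik(np.array(P)-f[:,2]*d,f,KF,Q0); print(name,az,a,"OK" if r.cost<1e-6 else round(r.cost,5),r.x.round(2))
for a in(0,10,15,20,30):
    for az in(0,10,18): feas("pul",[.4137,.275,.033],az,a,.061)
for a in (0,10,20,30):
    feas("plc",seat+ax*.033,-6,a-33,.061); feas("plc+",seat+ax*.135,-6,a-33,.061)
    feas("bushplc",seat+ax*.17,-6,a-33,.059)
    for az in (-20,-35): feas("bush",[.58,-.331,.017],az,a,.059)
    for az in (15,30): feas("spac",[.534,.3577,.015],az,a,.059)
E
python3 feas.py
```

```text
[0.223  0.506  0.3797 0.2525 0.0764 0.0465]
[-0.003   0.0025  0.0068]
[-0.0015 -0.0102 -0.0162]
[0.0037 0.0057 0.0094]
pul 0 0 OK [ 0.43  0.55  1.84  0.    0.76 -1.14]
pul 10 0 OK [ 0.43  0.55  1.84  0.    0.76 -1.31]
pul 18 0 OK [ 0.43  0.55  1.84  0.    0.76 -1.45]
pul 0 10 OK [ 0.48  0.5   1.96 -0.16  0.53 -0.95]
pul 10 10 OK [ 0.46  0.5   1.97 -0.1   0.51 -1.2 ]
pul 18 10 OK [ 0.45  0.49  1.98 -0.05  0.49 -1.4 ]
pul 0 15 OK [ 0.51  0.49  2.02 -0.32  0.42 -0.78]
pul 10 15 OK [ 0.48  0.48  2.04 -0.21  0.38 -1.07]
pul 18 15 OK [ 0.46  0.48  2.05 -0.1   0.36 -1.34]
pul 0 20 OK [ 0.54  0.48  2.08 -0.58  0.33 -0.5 ]
pul 10 20 0.0004 [ 0.51  0.48  2.09 -0.43  0.3  -0.84]
pul 18 20 0.00143 [ 0.47  0.47  2.09 -0.22  0.3  -1.21]
pul 0 30 0.00493 [ 0.59  0.49  2.13 -0.98  0.3  -0.06]
pul 10 30 0.00273 [0.58 0.51 2.26 4.12 0.3  0.96]
pul 18 30 0.00405 [0.5  0.51 2.31 3.53 0.3  1.35]
plc -6 -33 OK [-0.05  1.08  0.53  0.03  2.11 -1.51]
plc+ -6 -33 0.01252 [-0.06  1.17  0.06  0.06  2.35 -1.49]
bushplc -6 -33 0.03871 [-0.07  1.13  0.06  0.08  2.28 -1.48]
bush -20 0 OK [-0.63  0.81  1.32 -0.    1
[... 599 characters left out ...]
6 -13 OK [-0.05  0.9   0.57  0.01  1.9  -1.51]
bushplc -6 -13 OK [-0.05  0.97  0.35  0.01  2.05 -1.51]
bush -20 20 OK [-0.69  0.69  1.67  0.26  0.46 -2.12]
bush -35 20 OK [-0.64  0.69  1.67  0.02  0.43 -1.62]
spac 15 20 OK [ 0.51  0.67  1.73 -0.21  0.41 -1.14]
spac 30 20 OK [ 0.46  0.66  1.75  0.06  0.38 -1.68]
plc -6 -3 OK [-0.04  0.69  1.19  0.    1.31 -1.51]
plc+ -6 -3 OK [-0.05  0.75  0.84  0.    1.6  -1.51]
bushplc -6 -3 OK [-0.05  0.79  0.69  0.    1.71 -1.51]
bush -20 30 0.00095 [-0.73  0.68  1.79  0.79  0.3  -2.68]
bush -35 30 0.00576 [-0.64  0.68  1.75  0.05  0.3  -1.64]
spac 15 30 0.00361 [ 0.56  0.67  1.81 -0.72  0.3  -0.6 ]
spac 30 30 0.00913 [ 0.45  0.65  1.8   0.17  0.3  -1.8 ]
```

Exact kinematic model found (residual 0.02 mm). I'll pick the pulley at 15° tilt with heading -15°, which keeps the body clear of the glue.

```bash
sed -i 's/^print(KF)$//' feas.py
cat > f2.py <<'E'
from h import *
SEAT=np.array([.639,.0522,.112]); TIP=np.array([.6878,.0468,.190]); AX=(TIP-SEAT)/np.linalg.norm(TIP-SEAT)
Q0=[np.array([.6,.3,2.1,s,.6,0]) for s in(-.5,.5)]
def go(P,az,a,d,base=None):
    f=frame(az,a); b=row(P,f,d,base); r=ik(b[0],f,KF,Q0); print("  ik","OK" if r.cost<1e-6 else r.cost,r.x.round(2)); return b
E
python3 - <<'E'
from f2 import *
b=go([.4137,.275,.173],-15,15,.0625); go([.4137,.275,.033],-15,15,.0625,b)
E
```

```text
xyz [-43.6  -5.7 -46.6] rot [ 9.43 17.71 22.78] tcp [0.3981 0.2792 0.2334]
  ik OK [ 0.55  0.27  1.83 -0.25  0.87 -0.61]
xyz [ 36.2   0.  135.2] rot [0. 0. 0.] tcp [0.3981 0.2792 0.0934]
  ik OK [ 0.55  0.5   1.98 -0.4   0.51 -0.42]
```

arm_command(
  series=[
    {"x":-43.6,"y":-5.7,"z":-46.6},
    {"x":-43.6,"y":-5.7,"z":-46.6,"rx":4.7,"ry":8.9,"rz":11.4},
    {"x":-43.6,"y":-5.7,"z":-46.6,"rx":9.4,"ry":17.7,"rz":22.8},
    {"x":-43.6,"y":-5.7,"z":-46.6,"rx":9.4,"ry":17.7,"rz":22.8},
    {"x":-43.6,"y":-5.7,"z":-46.6,"rx":9.4,"ry":17.7,"rz":22.8},
    {"x":-43.6,"y":-5.7,"z":-46.6,"rx":9.4,"ry":17.7,"rz":22.8},
    {"x":-43.6,"y":-5.7,"z":-46.6,"rx":9.4,"ry":17.7,"rz":22.8},
  ],
)

```text
invalid input
```

Run:
```python
from f2 import *
go([.4137,.275,.033],-15,15,.0625)
v=[]
for _ in range(2):
    p=read_camera("wrist"); v+=[q["point"] for q in mark_of(p,"pulley")[:1]]
print(np.array(v), observe()["time"])
```

```text
xyz [32.3 -4.2 71. ] rot [ 9.43 17.71 22.78] tcp [0.3981 0.2792 0.0934]
  ik OK [ 0.55  0.5   1.98 -0.4   0.51 -0.42]
[[0.411  0.2747 0.0038]
 [0.4128 0.2771 0.005 ]] 6.6
```

arm_command(
  series=[
    {"x":-43.6,"y":-5.7,"z":-46.6,"rx":0,"ry":0,"rz":0},
    {"x":-43.6,"y":-5.7,"z":-46.6,"rx":4.7,"ry":8.9,"rz":11.4},
    {"x":-43.6,"y":-5.7,"z":-46.6,"rx":9.4,"ry":17.7,"rz":22.8},
    {"x":-43.6,"y":-5.7,"z":-46.6,"rx":9.4,"ry":17.7,"rz":22.8},
    {"x":-43.6,"y":-5.7,"z":-46.6,"rx":9.4,"ry":17.7,"rz":22.8},
    {"x":-43.6,"y":-5.7,"z":-46.6,"rx":9.4,"ry":17.7,"rz":22.8},
    {"x":-43.6,"y":-5.7,"z":-46.6,"rx":9.4,"ry":17.7,"rz":22.8},
  ],
)

```text
time: 7.3
tool_pos: [0.3979, 0.2776, 0.2319]
tool_rot: [-3.138, 0.262, 2.881]
contact_force: [0.1, -0.1, 0.4]
opening: 0.075
grip_force: 0.0
```

Run:
```python
from f2 import *
go([.4135,.2752,.033],-15,15,.0625)
print(observe()["time"],observe()["tool_pos"])
```

```text
xyz [ 36.4   2.2 133.7] rot [-0.17  0.01  0.09] tcp [0.3979 0.2794 0.0934]
  ik OK [ 0.55  0.5   1.98 -0.4   0.51 -0.42]
7.3 [0.3979 0.2776 0.2319]
```

arm_command(
  series=[
    {"x":12,"y":0.7,"z":45,"rx":0,"ry":0,"rz":0},
    {"x":24,"y":1.5,"z":90,"rx":0,"ry":0,"rz":0},
    {"x":33,"y":2.2,"z":122,"rx":0,"ry":0,"rz":0},
    {"x":36.4,"y":2.2,"z":133.7,"rx":0,"ry":0,"rz":0},
    {"x":36.4,"y":2.2,"z":133.7,"rx":0,"ry":0,"rz":0},
    {"x":36.4,"y":2.2,"z":133.7,"rx":0,"ry":0,"rz":0},
  ],
)

```text
time: 7.9
tool_pos: [0.3973, 0.2797, 0.0939]
tool_rot: [-3.138, 0.261, 2.881]
contact_force: [0.9, 0.1, 0.1]
opening: 0.0748
grip_force: 0.0
```

arm_command(
  series=[
    {"x":0,"y":0,"z":0,"rx":0,"ry":0,"rz":0},
    {"x":0,"y":0,"z":0,"rx":0,"ry":0,"rz":0},
    {"x":0,"y":0,"z":0,"rx":0,"ry":0,"rz":0},
    {"x":0,"y":0,"z":0,"rx":0,"ry":0,"rz":0},
    {"x":0,"y":0,"z":0,"rx":0,"ry":0,"rz":0},
    {"x":0,"y":0,"z":0,"rx":0,"ry":0,"rz":0},
    {"x":0,"y":0,"z":0,"rx":0,"ry":0,"rz":0},
  ],
  hand=30,
  squeeze=35,
)

```text
time: 8.6
tool_pos: [0.3976, 0.2795, 0.0939]
tool_rot: [-3.138, 0.261, 2.879]
contact_force: [-1.0, -1.5, 6.2]
opening: 0.0446
grip_force: 35.0
```

Run:
```python
from f2 import *
o=observe();print(o["time"],o["tool_pos"],o["tool_rot"],o["opening"],o["contact_force"])
p=read_camera("wrist"); cv2.imwrite("pics/w2.png",p["pixels"])
b=go([.4135,.2752,.183],-15,15,.0625); 
b=go(SEAT+AX*.033+[-.15,.1,.15],-6,-17.2,.0625,b)
b=go(SEAT+AX*(.033+.115),-6,-17.2,.0625,b)
```

```text
8.6 [0.3976 0.2795 0.0939] [-3.1381  0.2606  2.8793] 0.04455209246212756 [-0.9889 -1.4506  6.1906]
xyz [ -38.8   -0.5 -144.3] rot [-0.2  -0.07 -0.03] tcp [0.3979 0.2794 0.2434]
  ik OK [ 0.55  0.26  1.81 -0.24  0.9  -0.62]
xyz [-178.7  -93.7  -62.1] rot [ 0.18 32.13 -9.12] tcp [0.5249 0.1483 0.3496]
  ik OK [ 0.11  0.49  1.17  0.06  1.78 -1.36]
xyz [-226.6  -84.1  -15. ] rot [0. 0. 0.] tcp [0.7357 0.0416 0.297 ]
  ik OK [-0.05  1.    0.33  0.02  2.11 -1.51]
```

View pics/w2.png

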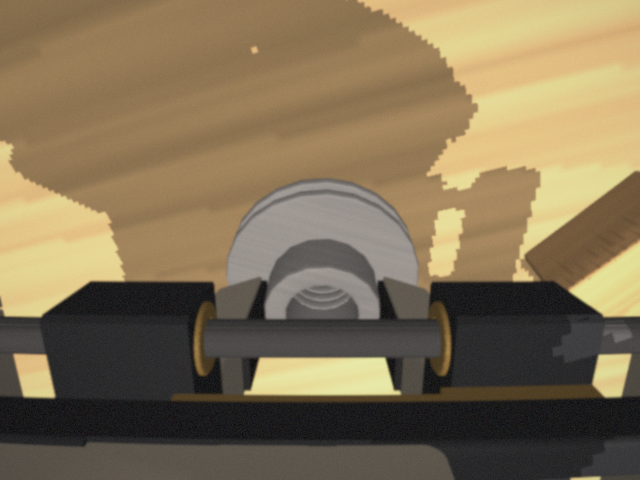

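Grasp holds: hub between the pads at (320,300), opening 45 mm. Now I'll lift and carry it to above the spindle tip.

Run:
```python
from f2 import *
row([.4135,.2752,.253],frame(-15,15),.0625)
row([.4135,.2752,.283],frame(-6,-17.2),.0625)
row(SEAT+AX*.033+[-.10,.06,.16],frame(-6,-17.2),.0625)
```

```text
xyz [ -56.8   -0.7 -211.9] rot [-0.2  -0.07 -0.03] tcp [0.3979 0.2794 0.3134]
xyz [ -97.6    2.1 -231.4] rot [-0.01 32.05 -9.2 ] tcp [0.4319 0.2733 0.3427]
xyz [-276.7 -120.  -200.8] rot [-0.01 32.05 -9.2 ] tcp [0.5749 0.1083 0.3596]
```

arm_command(
  series=[
    {"x":-11,"y":0,"z":-40,"rx":0,"ry":0,"rz":0},
    {"x":-23,"y":0,"z":-85,"rx":0,"ry":0,"rz":0},
    {"x":-34,"y":0,"z":-128,"rx":0,"ry":0,"rz":0},
    {"x":-46,"y":0,"z":-170,"rx":0,"ry":0,"rz":0},
    {"x":-57,"y":0,"z":-212,"rx":0,"ry":5,"rz":-1.5},
    {"x":-77,"y":0,"z":-222,"rx":0,"ry":11,"rz":-3},
    {"x":-98,"y":0,"z":-231,"rx":0,"ry":17,"rz":-5},
    {"x":-130,"y":-22,"z":-226,"rx":0,"ry":23,"rz":-7},
    {"x":-165,"y":-46,"z":-220,"rx":0,"ry":29,"rz":-8.5},
    {"x":-200,"y":-70,"z":-213,"rx":0,"ry":32,"rz":-9.2},
    {"x":-235,"y":-94,"z":-207,"rx":0,"ry":32,"rz":-9.2},
    {"x":-265,"y":-113,"z":-202,"rx":0,"ry":32,"rz":-9.2},
    {"x":-277,"y":-120,"z":-201,"rx":0,"ry":32,"rz":-9.2},
    {"x":-277,"y":-120,"z":-201,"rx":0,"ry":32,"rz":-9.2},
    {"x":-277,"y":-120,"z":-201,"rx":0,"ry":32,"rz":-9.2},
  ],
)

```text
time: 10.15
tool_pos: [0.5749, 0.1086, 0.3587]
tool_rot: [3.141, -0.301, 3.037]
contact_force: [-0.6, 0.8, -2.7]
opening: 0.0444
grip_force: 35.0
```

Run:
```python
from f2 import *
o=observe();T=np.array(o["tool_pos"]);M=R.from_euler("xyz",o["tool_rot"]).as_matrix();print(o["time"],T,o["tool_rot"],o["opening"],o["qpos"])
exp=T+M@[0,0,.0625]-AX*.033;print("expected pulley origin",exp)
def m(c,n,near):
    v=[]
    for _ in range(3):
        p=read_camera(c)
        for q in mark_of(p,n):
            if np.linalg.norm(np.array(q["point"])-near)<.04: v.append(q["point"]);break
    if v: print(c,n,np.mean(v,0),np.std(v,0))
for c in("scene","top","wrist"):
    m(c,"pulley",exp); m(c,"seat",SEAT); m(c,"post_tip",TIP)
p=read_camera("wrist"); cv2.imwrite("pics/w3.png",p["pixels"])
```

```text
10.15 [0.5749 0.1086 0.3587] [ 3.1414 -0.3011  3.0366] 0.04441340651246791 [ 0.0373  0.5706  1.0068  0.0441  1.8621 -1.4222]
expected pulley origin [0.539  0.1125 0.271 ]
scene pulley [0.5376 0.1132 0.2727] [0.0009 0.0013 0.0005]
scene seat [0.6402 0.0551 0.1103] [0.0007 0.0006 0.0002]
scene post_tip [0.6879 0.0453 0.1913] [0.0005 0.0007 0.0008]
top seat [0.6368 0.0497 0.1149] [0.0015 0.0007 0.0015]
top post_tip [0.6867 0.0464 0.1876] [0.0015 0.0006 0.0009]
wrist pulley [0.5388 0.116  0.2736] [0.0011 0.0003 0.0016]
wrist seat [0.6405 0.0523 0.1093] [0.0016 0.0003 0.0006]
```

View pics/w3.png

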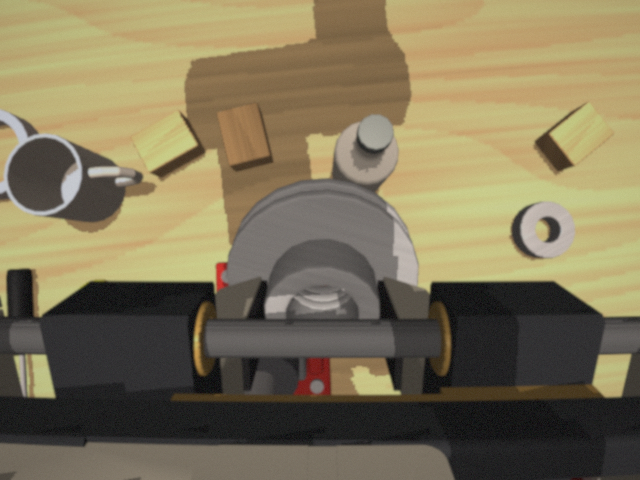

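Pulley held squarely at (320,270), within 2 mm of where I expected it. Next, move over the tip and feel the way down.

Run:
```python
from f2 import *
b=go(SEAT+AX*.148,-6.3,-17.2,.0625)
b2=go(SEAT+AX*.098,-6.3,-17.2,.0625,b)
```

```text
xyz [-177.8  -49.6   10.5] rot [-0.09  0.03  0.28] tcp [0.7357 0.0415 0.297 ]
  ik OK [-0.05  1.    0.33  0.02  2.11 -1.51]
xyz [12.9  0.  48.3] rot [0. 0. 0.] tcp [0.7093 0.0444 0.2546]
  ik OK [-0.05  0.91  0.64  0.02  1.89 -1.51]
```

arm_command(
  series=[
    {"x":-36,"y":-10,"z":-8,"rx":0,"ry":0,"rz":0},
    {"x":-80,"y":-22,"z":-10,"rx":0,"ry":0,"rz":0},
    {"x":-122,"y":-35,"z":-8,"rx":0,"ry":0,"rz":0},
    {"x":-155,"y":-44,"z":0,"rx":0,"ry":0,"rz":0.3},
    {"x":-173,"y":-49,"z":8,"rx":0,"ry":0,"rz":0.3},
    {"x":-177.8,"y":-49.6,"z":10.5,"rx":0,"ry":0,"rz":0.3},
    {"x":-177.8,"y":-49.6,"z":10.5,"rx":0,"ry":0,"rz":0.3},
    {"x":-177.8,"y":-49.6,"z":10.5,"rx":0,"ry":0,"rz":0.3},
  ],
)

```text
time: 13.7
tool_pos: [0.7353, 0.0422, 0.2983]
tool_rot: [-3.14, -0.299, 3.032]
contact_force: [-0.6, -0.4, -1.0]
opening: 0.044
grip_force: 35.0
```

Run:
```python
from f2 import *
o=observe();print(o["time"],o["contact_force"],o["tool_pos"])
go(SEAT+AX*.148,-6.3,-17.2,.0625); go(SEAT+AX*.098,-6.3,-17.2,.0625)
a=[]
for c in("scene","top"):
    p=read_camera(c); u=proj(p,TIP)[0].astype(int); a.append(cv2.resize(p["pixels"][u[1]-50:u[1]+50,u[0]-40:u[0]+40],None,fx=5,fy=5,interpolation=2))
    for s in (0,.092,.115): print(c,s,(proj(p,SEAT+AX*s)[0]-u+[40,50])*5)
cv2.imwrite("pics/c2.png",np.hstack(a))
```

```text
13.7 [-0.5667 -0.398  -0.9702] [0.7353 0.0422 0.2983]
xyz [-0.8 -0.7  1.1] rot [-0.09  0.09  0.03] tcp [0.7357 0.0415 0.297 ]
  ik OK [-0.05  1.    0.33  0.02  2.11 -1.51]
xyz [12.2 -0.6 49.4] rot [-0.09  0.09  0.03] tcp [0.7093 0.0444 0.2546]
  ik OK [-0.05  0.91  0.64  0.02  1.89 -1.51]
scene 0 [138.1549 258.1226]
scene 0.092 [202.3778 250.8899]
scene 0.115 [220.1226 248.8924]
top 0 [199.7637 394.0444]
top 0.092 [200.777  251.0254]
top 0.115 [201.0637 212.1864]
```

View pics/c2.png

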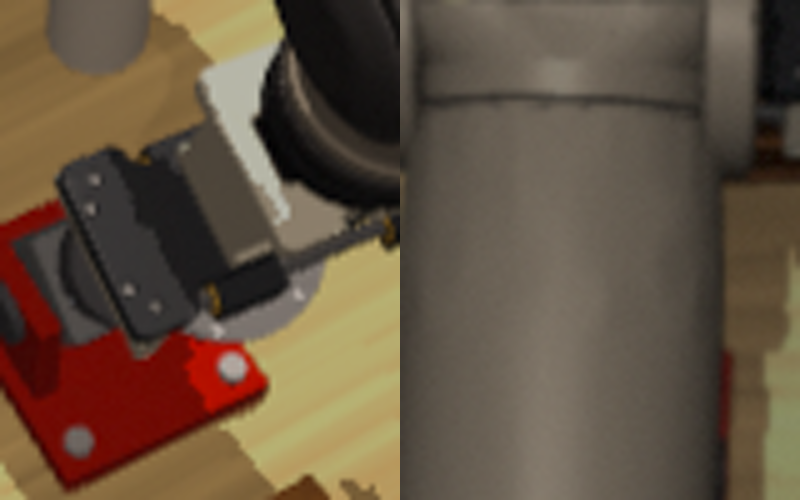

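Both fixed cameras are blocked by the arm here (the scene crop shows the gripper over the vice), so I'll descend slowly by force.

arm_command(
  series=[
    {"x":3,"y":-0.6,"z":11,"rx":0,"ry":0,"rz":0},
    {"x":6,"y":-0.6,"z":23,"rx":0,"ry":0,"rz":0},
    {"x":8,"y":-0.6,"z":31,"rx":0,"ry":0,"rz":0},
    {"x":10,"y":-0.6,"z":39,"rx":0,"ry":0,"rz":0},
    {"x":10,"y":-0.6,"z":39,"rx":0,"ry":0,"rz":0},
  ],
)

```text
time: 14.3
tool_pos: [0.7138, 0.0439, 0.2637]
tool_rot: [-3.14, -0.3, 3.032]
contact_force: [0.3, 0.0, -2.1]
opening: 0.0447
grip_force: 35.0
```

```bash
cat >> f2.py <<'E'
def st():
    o=observe(); M=R.from_euler("xyz",o["tool_rot"]).as_matrix(); P=np.array(o["tool_pos"])+M[:,2]*.0625
    ex=np.cross([0,1,0],AX); ex/=np.linalg.norm(ex); ey=np.cross(AX,ex); B=np.c_[ex,ey,AX]
    print("t",o["time"],"F in spindle frame",B.T@o["contact_force"],"torque",B.T@o["torque"],"P in seat frame mm",B.T@(P-SEAT)*1000,"open",o["opening"])
E
python3 - <<'E'
from f2 import *
st(); go(SEAT+AX*.068,-6.3,-17.2,.0625)
E
```

```text
t 14.3 F in spindle frame [ 1.3782 -0.0734 -1.6053] torque [ 0.0184 -0.2901  0.0082] P in seat frame mm [ -0.9597  -0.0469 108.0617] open 0.04469589832844614
xyz [ 9.4  0.1 38.9] rot [-0.1   0.02  0.03] tcp [0.6934 0.0462 0.2293]
  ik OK [-0.05  0.88  0.77  0.02  1.79 -1.51]
```

Already past the tip taper with no contact force. Continuing down.

arm_command(
  series=[
    {"x":2.5,"y":0,"z":10,"rx":0,"ry":0,"rz":0},
    {"x":5,"y":0,"z":20,"rx":0,"ry":0,"rz":0},
    {"x":7.5,"y":0,"z":30,"rx":0,"ry":0,"rz":0},
    {"x":9.4,"y":0,"z":39,"rx":0,"ry":0,"rz":0},
    {"x":9.4,"y":0,"z":39,"rx":0,"ry":0,"rz":0},
  ],
)

```text
time: 14.8
tool_pos: [0.6938, 0.0458, 0.2286]
tool_rot: [-3.14, -0.3, 3.032]
contact_force: [1.1, -0.0, -2.0]
opening: 0.0443
grip_force: 35.0
```

Run:
```python
from f2 import *
st(); go(SEAT+AX*.038,-6.3,-17.2,.0625)
```

```text
t 14.8 F in spindle frame [ 1.9489 -0.0821 -1.0937] torque [-0.0508 -0.2735 -0.0009] P in seat frame mm [ 0.685  -0.4935 67.7045] open 0.04426203914264761
xyz [ 8.4  0.4 28.5] rot [-0.1  -0.01  0.01] tcp [0.6775 0.0479 0.2039]
  ik OK [-0.05  0.86  0.88  0.02  1.7  -1.51]
```

arm_command(
  series=[
    {"x":3,"y":0,"z":10,"rx":0,"ry":0,"rz":0},
    {"x":6,"y":0,"z":20,"rx":0,"ry":0,"rz":0},
    {"x":7.6,"y":0,"z":26,"rx":0,"ry":0,"rz":0},
    {"x":8.4,"y":0,"z":28.5,"rx":0,"ry":0,"rz":0},
    {"x":8.4,"y":0,"z":28.5,"rx":0,"ry":0,"rz":0},
  ],
)

```text
time: 15.3
tool_pos: [0.6782, 0.0472, 0.2039]
tool_rot: [-3.14, -0.299, 3.031]
contact_force: [-0.4, -0.1, -2.4]
opening: 0.0442
grip_force: 35.0
```

Run:
```python
from f2 import *
st(); go(SEAT+AX*.033,-6.3,-17.2,.0625)
```

```text
t 15.3 F in spindle frame [ 0.9692 -0.2742 -2.2275] torque [-0.0408 -0.2857  0.0259] P in seat frame mm [ 0.6105 -0.8378 38.4253] open 0.04424522229382094
xyz [2.  0.7 5.1] rot [-0.09  0.06 -0.01] tcp [0.6748 0.0482 0.1996]
  ik OK [-0.05  0.85  0.9   0.02  1.69 -1.51]
```

Now small steps to the shoulder, watching the force.

arm_command(
  series=[
    {"x":0.6,"y":0.5,"z":2,"rx":0,"ry":0,"rz":0},
    {"x":1.1,"y":0.5,"z":3.6,"rx":0,"ry":0,"rz":0},
    {"x":1.1,"y":0.5,"z":3.6,"rx":0,"ry":0,"rz":0},
  ],
)

```text
time: 15.6
tool_pos: [0.676, 0.0476, 0.2004]
tool_rot: [-3.139, -0.3, 3.031]
contact_force: [-0.5, -2.2, -2.2]
opening: 0.044
grip_force: 35.0
```

arm_command(
  series=[
    {"x":0.5,"y":0,"z":1.5,"rx":0,"ry":0,"rz":0},
    {"x":0.5,"y":0,"z":1.5,"rx":0,"ry":0,"rz":0},
  ],
)

```text
time: 15.8
tool_pos: [0.6753, 0.0477, 0.1995]
tool_rot: [-3.139, -0.299, 3.031]
contact_force: [0.7, -1.8, 1.0]
opening: 0.0439
grip_force: 35.0
```

Run:
```python
from f2 import *
st()
```

```text
t 15.8 F in spindle frame [ 0.0498 -1.7536  1.2888] torque [-0.6547 -0.2592 -0.0929] P in seat frame mm [ 0.5024 -0.6449 33.188 ] open 0.04394244440643839
```

arm_command(
  series=[
    {"x":0.4,"y":0,"z":1.5,"rx":0,"ry":0,"rz":0},
    {"x":0.4,"y":0,"z":1.5,"rx":0,"ry":0,"rz":0},
  ],
)

```text
time: 16.0
tool_pos: [0.675, 0.0478, 0.1995]
tool_rot: [-3.14, -0.296, 3.031]
contact_force: [1.7, -1.9, 6.3]
opening: 0.044
grip_force: 35.0
```

Run:
```python
from f2 import *
st()
```

```text
t 16.0 F in spindle frame [-1.8958 -1.492   6.3632] torque [-0.7821 -0.1934 -0.1406] P in seat frame mm [ 0.5007 -0.6306 33.052 ] open 0.04395701400236934
```

On the shoulder at the predicted height, 33 mm. Release and back out along the spindle.

arm_command(
  series=[
    {"x":0,"y":0,"z":0,"rx":0,"ry":0,"rz":0},
    {"x":0,"y":0,"z":0,"rx":0,"ry":0,"rz":0},
    {"x":0,"y":0,"z":0,"rx":0,"ry":0,"rz":0},
    {"x":0,"y":0,"z":0,"rx":0,"ry":0,"rz":0},
  ],
  hand=75,
)

```text
time: 16.4
tool_pos: [0.6741, 0.0484, 0.1973]
tool_rot: [-3.14, -0.301, 3.032]
contact_force: [0.9, 0.5, 0.3]
opening: 0.0712
grip_force: 0.0
```

Run:
```python
from f2 import *
st(); Pp=SEAT+AX*.148
b=go(Pp,-6.3,-17.2,.0625)
row([.534,.3577,.30],frame(20,20),.059)
row([.60,.15,.32],frame(-6.3,-17),.059)
```

```text
t 16.4 F in spindle frame [0.6414 0.5334 0.7282] torque [ 0.0309 -0.1842  0.0321] P in seat frame mm [ 0.5483 -0.0731 30.6503] open 0.0712294243023076
xyz [ -29.8   -0.2 -113.5] rot [-0.08 -0.02 -0.  ] tcp [0.7357 0.0415 0.297 ]
  ik OK [-0.05  1.    0.33  0.02  2.11 -1.51]
xyz [229.5 283.  -94.8] rot [ -0.72 -36.57 -26.73] tcp [0.515  0.3508 0.3554]
xyz [ 117.5   92.7 -151.2] rot [-0.08 -0.22 -0.  ] tcp [0.6171 0.1481 0.3764]
```

Run:
```python
from f2 import *
go([.534,.3577,.18],20,20,.059)
```

```text
xyz [194.  283.2  19.8] rot [ -0.72 -36.57 -26.73] tcp [0.515  0.3508 0.2354]
  ik OK [ 0.5   0.44  1.59 -0.07  0.77 -1.38]
```

arm_command(
  series=[
    {"x":-8,"y":0,"z":-30,"rx":0,"ry":0,"rz":0},
    {"x":-19,"y":0,"z":-72,"rx":0,"ry":0,"rz":0},
    {"x":-30,"y":0,"z":-113,"rx":0,"ry":0,"rz":0},
    {"x":-10,"y":30,"z":-140,"rx":0,"ry":-2,"rz":-2},
    {"x":25,"y":60,"z":-145,"rx":0,"ry":-8,"rz":-6},
    {"x":60,"y":95,"z":-140,"rx":-0.2,"ry":-14,"rz":-10},
    {"x":95,"y":130,"z":-130,"rx":-0.4,"ry":-20,"rz":-14},
    {"x":130,"y":165,"z":-115,"rx":-0.5,"ry":-26,"rz":-19},
    {"x":165,"y":200,"z":-90,"rx":-0.6,"ry":-32,"rz":-24},
    {"x":195,"y":235,"z":-50,"rx":-0.7,"ry":-36.6,"rz":-26.7},
    {"x":195,"y":270,"z":-10,"rx":-0.7,"ry":-36.6,"rz":-26.7},
    {"x":194,"y":283,"z":20,"rx":-0.7,"ry":-36.6,"rz":-26.7},
    {"x":194,"y":283,"z":20,"rx":-0.7,"ry":-36.6,"rz":-26.7},
    {"x":194,"y":283,"z":20,"rx":-0.7,"ry":-36.6,"rz":-26.7},
  ],
  hand=85,
)

```text
time: 17.8
tool_pos: [0.5127, 0.3516, 0.2325]
tool_rot: [-3.14, 0.344, -2.79]
contact_force: [0.0, 0.3, 0.7]
opening: 0.0852
grip_force: 0.0
```

Run:
```python
from f2 import *
print(observe()["time"],observe()["tool_pos"])
v=[]
for _ in range(2):
    p=read_camera("wrist"); v+=[q["point"] for q in mark_of(p,"spacer")[:1]]
print("spacer",np.array(v))
a=[]
for c in("scene","top"):
    p=read_camera(c); print([np.array(q["point"]) for q in mark_of(p,"pulley")[:1]])
    u=proj(p,SEAT+AX*.02)[0].astype(int); a.append(cv2.resize(p["pixels"][u[1]-45:u[1]+45,u[0]-40:u[0]+40],None,fx=5,fy=5,interpolation=2))
cv2.imwrite("pics/c3.png",np.hstack(a))
go([.534,.3577,.0145],20,20,.059)
```

```text
17.8 [0.5127 0.3516 0.2325]
spacer [[0.5357 0.3545 0.002 ]
 [0.5369 0.3531 0.0046]]
[array([0.64  , 0.052 , 0.1105])]
[array([0.6422, 0.052 , 0.1102])]
xyz [ 57.8   1.5 156.1] rot [-0.09  0.15 -0.1 ] tcp [0.515  0.3508 0.0699]
  ik OK [ 0.5   0.67  1.74 -0.13  0.39 -1.31]
```

View pics/c3.png

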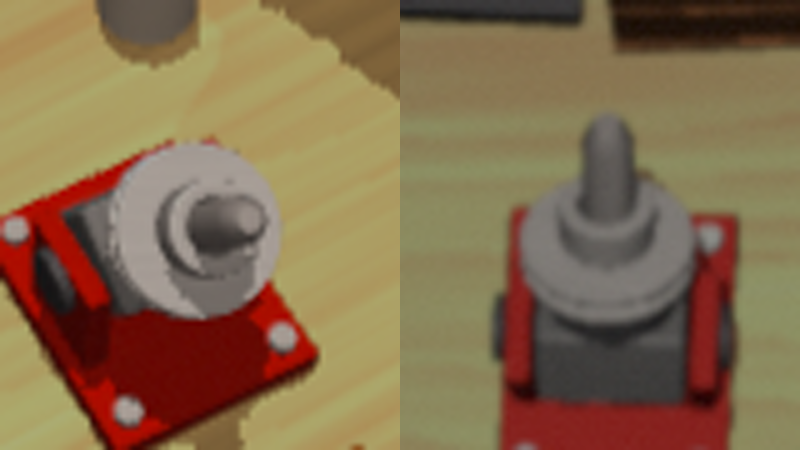

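The crops show the pulley flat on the shoulder, hub up (left view (200,230), right view (605,230)). Now the spacer.

arm_command(
  series=[
    {"x":16,"y":0,"z":44,"rx":0,"ry":0,"rz":0},
    {"x":32,"y":0.5,"z":88,"rx":0,"ry":0,"rz":0},
    {"x":47,"y":0.5,"z":128,"rx":0,"ry":0,"rz":0},
    {"x":55,"y":0.5,"z":149,"rx":0,"ry":0,"rz":0},
    {"x":57.8,"y":0.5,"z":156.1,"rx":0,"ry":0,"rz":0},
    {"x":57.8,"y":0.5,"z":156.1,"rx":0,"ry":0,"rz":0},
  ],
)

```text
time: 18.8
tool_pos: [0.5145, 0.3501, 0.0685]
tool_rot: [-3.14, 0.349, -2.793]
contact_force: [0.2, -0.6, 0.3]
opening: 0.0846
grip_force: 0.0
```

arm_command(
  series=[
    {"x":0,"y":0,"z":0,"rx":0,"ry":0,"rz":0},
    {"x":0,"y":0,"z":0,"rx":0,"ry":0,"rz":0},
    {"x":0,"y":0,"z":0,"rx":0,"ry":0,"rz":0},
    {"x":0,"y":0,"z":0,"rx":0,"ry":0,"rz":0},
    {"x":0,"y":0,"z":0,"rx":0,"ry":0,"rz":0},
    {"x":0,"y":0,"z":0,"rx":0,"ry":0,"rz":0},
  ],
  hand=45,
  squeeze=40,
)

```text
time: 19.4
tool_pos: [0.5149, 0.3507, 0.0704]
tool_rot: [-3.141, 0.353, -2.793]
contact_force: [-2.2, -1.1, 7.5]
opening: 0.0613
grip_force: 40.0
```

Run:
```python
from f2 import *
o=observe();print(o["time"],o["tool_pos"],o["tool_rot"],o["opening"],o["contact_force"])
M=R.from_euler("xyz",o["tool_rot"]).as_matrix();print("grasp pt",o["tool_pos"]+M[:,2]*.059)
row([.534,.3577,.21],frame(20,20),.059)
row([.56,.25,.29],frame(-6.3,-12.2),.059)
go(SEAT+AX*.1545+[-.08,.05,.07],-6.3,-12.2,.059)
```

```text
19.4 [0.5149 0.3507 0.0704] [-3.1406  0.3526 -2.7928] 0.0613405682917151 [-2.1581 -1.0638  7.4939]
grasp pt [0.5341 0.3576 0.015 ]
xyz [ -67.5   -0.1 -183. ] rot [-0.06  0.2  -0.02] tcp [0.515  0.3508 0.2654]
xyz [-113.7 -115.8 -253.5] rot [ 1.81 31.84 26.55] tcp [0.5724 0.2486 0.3477]
xyz [-142.5 -290.8 -267. ] rot [ 1.81 31.84 26.55] tcp [0.6532 0.0918 0.3704]
  ik OK [ 0.01  0.7   0.74  0.03  1.92 -1.44]
```

arm_command(
  series=[
    {"x":-14,"y":0,"z":-36,"rx":0,"ry":0,"rz":0},
    {"x":-30,"y":0,"z":-80,"rx":0,"ry":0,"rz":0},
    {"x":-46,"y":0,"z":-124,"rx":0,"ry":0,"rz":0},
    {"x":-62,"y":0,"z":-168,"rx":0,"ry":3,"rz":2},
    {"x":-76,"y":-25,"z":-200,"rx":0.4,"ry":8,"rz":6},
    {"x":-90,"y":-55,"z":-224,"rx":0.8,"ry":14,"rz":11},
    {"x":-102,"y":-85,"z":-240,"rx":1.2,"ry":20,"rz":16},
    {"x":-114,"y":-116,"z":-254,"rx":1.5,"ry":26,"rz":21},
    {"x":-121,"y":-156,"z":-257,"rx":1.8,"ry":31.8,"rz":26.5},
    {"x":-128,"y":-200,"z":-260,"rx":1.8,"ry":31.8,"rz":26.5},
    {"x":-135,"y":-243,"z":-263,"rx":1.8,"ry":31.8,"rz":26.5},
    {"x":-141,"y":-278,"z":-266,"rx":1.8,"ry":31.8,"rz":26.5},
    {"x":-142.5,"y":-290.8,"z":-267,"rx":1.8,"ry":31.8,"rz":26.5},
    {"x":-142.5,"y":-290.8,"z":-267,"rx":1.8,"ry":31.8,"rz":26.5},
    {"x":-142.5,"y":-290.8,"z":-267,"rx":1.8,"ry":31.8,"rz":26.5},
  ],
)

```text
time: 20.9
tool_pos: [0.6529, 0.0926, 0.3682]
tool_rot: [-3.141, -0.216, 3.033]
contact_force: [0.6, 0.5, -4.2]
opening: 0.0616
grip_force: 40.0
```

Run:
```python
from f2 import *
o=observe();print(o["time"],o["tool_pos"],o["opening"],o["contact_force"])
M=R.from_euler("xyz",o["tool_rot"]).as_matrix();ex=o["tool_pos"]+M[:,2]*.059-AX*.0145;print("exp",ex)
for c in("scene","wrist"):
  for _ in range(2):
    p=read_camera(c)
    for q in mark_of(p,"spacer")[:3]:
        if np.linalg.norm(q["point"]-ex)<.04: print(c,np.array(q["point"]))
b=go(SEAT+AX*.1345,-6.3,-12.2,.059); go(SEAT+AX*.0945,-6.3,-12.2,.059,b)
```

```text
20.9 [0.6529 0.0926 0.3682] 0.06162560394048259 [ 0.5937  0.474  -4.1831]
exp [0.6326 0.0948 0.2983]
scene [0.6316 0.0956 0.2928]
scene [0.6338 0.0962 0.2962]
wrist [0.6349 0.0937 0.2993]
wrist [0.6353 0.094  0.2992]
xyz [-91.1 -41.7  67.9] rot [-0.08 -0.08  0.09] tcp [0.7226 0.043  0.2835]
  ik OK [-0.05  0.88  0.61  0.01  1.87 -1.51]
xyz [13.7  0.  37.6] rot [0. 0. 0.] tcp [0.7014 0.0453 0.2496]
  ik OK [-0.05  0.83  0.79  0.01  1.73 -1.51]
```

arm_command(
  series=[
    {"x":-30,"y":-14,"z":22,"rx":0,"ry":0,"rz":0},
    {"x":-60,"y":-28,"z":44,"rx":0,"ry":0,"rz":0},
    {"x":-83,"y":-38,"z":62,"rx":0,"ry":0,"rz":0},
    {"x":-91,"y":-41.7,"z":68,"rx":0,"ry":0,"rz":0},
    {"x":-91,"y":-41.7,"z":68,"rx":0,"ry":0,"rz":0},
    {"x":-91,"y":-41.7,"z":68,"rx":0,"ry":0,"rz":0},
  ],
)

```text
time: 21.9
tool_pos: [0.7225, 0.0429, 0.2846]
tool_rot: [-3.141, -0.213, 3.033]
contact_force: [-0.9, 0.8, -3.1]
opening: 0.0614
grip_force: 40.0
```

```bash
sed -i 's/def st():/def st(d=.0625):/; s/M\[:,2\]\*.0625/M[:,2]*d/' f2.py
python3 - <<'E'
from f2 import *
st(.059); go(SEAT+AX*.0845,-6.3,-12.2,.059)
E
```

```text
t 21.9 F in spindle frame [ 0.8764  0.6161 -3.1331] torque [-0.0677 -0.2541  0.0068] P in seat frame mm [ -0.7091  -0.0168 135.36  ] open 0.06142727129299745
xyz [16.7  0.1 48. ] rot [-0.05 -0.01  0.07] tcp [0.6961 0.0459 0.2412]
  ik OK [-0.05  0.83  0.83  0.01  1.7  -1.51]
```

arm_command(
  series=[
    {"x":3.5,"y":0,"z":10,"rx":0,"ry":0,"rz":0},
    {"x":7,"y":0,"z":20,"rx":0,"ry":0,"rz":0},
    {"x":9.8,"y":0,"z":28,"rx":0,"ry":0,"rz":0},
    {"x":12.6,"y":0,"z":36,"rx":0,"ry":0,"rz":0},
    {"x":15,"y":0,"z":43,"rx":0,"ry":0,"rz":0},
    {"x":16.7,"y":0,"z":48,"rx":0,"ry":0,"rz":0},
    {"x":16.7,"y":0,"z":48,"rx":0,"ry":0,"rz":0},
  ],
)

```text
time: 22.6
tool_pos: [0.6955, 0.0456, 0.2406]
tool_rot: [-3.141, -0.215, 3.033]
contact_force: [-4.2, 1.0, -3.1]
opening: 0.0615
grip_force: 40.0
```

Run:
```python
from f2 import *
st(.059); go(SEAT+AX*.059,-6.3,-12.2,.059)
```

```text
t 22.6 F in spindle frame [-1.8871  0.7376 -4.9005] torque [0.1298 0.5037 0.012 ] P in seat frame mm [-0.4083 -0.3598 83.6479] open 0.06153499377836633
xyz [ 8.2  0.4 23.3] rot [-0.07 -0.14  0.06] tcp [0.6826 0.0474 0.2196]
  ik OK [-0.05  0.81  0.92  0.01  1.62 -1.51]
```

arm_command(
  series=[
    {"x":4.2,"y":0,"z":10,"rx":0,"ry":0,"rz":0},
    {"x":7.3,"y":0,"z":18,"rx":0,"ry":0,"rz":0},
    {"x":9,"y":0,"z":23.3,"rx":0,"ry":0,"rz":0},
    {"x":9,"y":0,"z":23.3,"rx":0,"ry":0,"rz":0},
  ],
)

```text
time: 23.0
tool_pos: [0.682, 0.0468, 0.219]
tool_rot: [-3.14, -0.216, 3.032]
contact_force: [-5.5, 0.1, -5.1]
opening: 0.0614
grip_force: 40.0
```

arm_command(
  series=[
    {"x":0.6,"y":0,"z":2,"rx":0,"ry":0,"rz":0},
    {"x":1,"y":0,"z":3.3,"rx":0,"ry":0,"rz":0},
    {"x":1,"y":0,"z":3.3,"rx":0,"ry":0,"rz":0},
  ],
)

```text
time: 23.3
tool_pos: [0.6809, 0.0467, 0.2171]
tool_rot: [-3.14, -0.214, 3.032]
contact_force: [-5.4, 1.2, 1.7]
opening: 0.0616
grip_force: 40.0
```

Run:
```python
from f2 import *
st(.059)
```

```text
t 23.3 F in spindle frame [-5.4732  1.081  -1.5266] torque [ 0.0383  0.8668 -0.0408] P in seat frame mm [-0.2393 -0.908  55.9311] open 0.061623661555055734
```

arm_command(
  series=[
    {"x":1.3,"y":0.4,"z":1,"rx":0,"ry":0,"rz":0},
    {"x":1.6,"y":0.4,"z":2,"rx":0,"ry":0,"rz":0},
    {"x":1.6,"y":0.4,"z":2,"rx":0,"ry":0,"rz":0},
  ],
)

```text
time: 23.6
tool_pos: [0.6798, 0.0471, 0.2159]
tool_rot: [-3.14, -0.211, 3.032]
contact_force: [-1.6, 0.1, 5.4]
opening: 0.0616
grip_force: 40.0
```

Run:
```python
from f2 import *
st(.059)
```

```text
t 23.6 F in spindle frame [-4.2387  0.2803  3.6912] torque [-0.1962  0.2729 -0.0726] P in seat frame mm [-0.3515 -0.6532 54.3715] open 0.06160331090648689
```

Home at 54.4 mm (14.5 + 40 expected), with firm axial contact. Release and retreat.

arm_command(
  series=[
    {"x":0,"y":0,"z":0,"rx":0,"ry":0,"rz":0},
    {"x":0,"y":0,"z":0,"rx":0,"ry":0,"rz":0},
    {"x":0,"y":0,"z":0,"rx":0,"ry":0,"rz":0},
    {"x":0,"y":0,"z":0,"rx":0,"ry":0,"rz":0},
  ],
  hand=80,
)

```text
time: 24.0
tool_pos: [0.6791, 0.0473, 0.2141]
tool_rot: [-3.141, -0.214, 3.032]
contact_force: [0.4, -0.1, 0.9]
opening: 0.0798
grip_force: 0.0
```

Run:
```python
from f2 import *
st(.059)
row(SEAT+AX*.150,frame(-6.3,-12.2),.059)
row([.66,-.12,.28],frame(-20,5),.059)
go([.58,-.331,.15],-30,20,.059)
```

```text
t 24.0 F in spindle frame [-0.1474 -0.0911  0.9494] torque [-0.0094 -0.1454  0.0559] P in seat frame mm [-0.1088 -0.502  52.4325] open 0.07983850875570433
xyz [-33.2   0.3 -91.7] rot [-0.07 -0.09  0.03] tcp [0.7308 0.042  0.2966]
xyz [  32.2 -167.3 -120.5] rot [ -0.93 -17.2   13.76] tcp [ 0.6552 -0.1182  0.3388]
xyz [  72.1 -378.7   24.9] rot [  1.56 -31.81  24.01] tcp [ 0.5625 -0.3209  0.2054]
  ik OK [-0.65  0.51  1.57  0.07  0.73 -1.74]
```

arm_command(
  series=[
    {"x":-10,"y":0,"z":-28,"rx":0,"ry":0,"rz":0},
    {"x":-22,"y":0,"z":-62,"rx":0,"ry":0,"rz":0},
    {"x":-33,"y":0,"z":-95,"rx":0,"ry":0,"rz":0},
    {"x":-20,"y":-30,"z":-125,"rx":0,"ry":-2,"rz":1},
    {"x":0,"y":-68,"z":-135,"rx":0,"ry":-7,"rz":5},
    {"x":14,"y":-112,"z":-130,"rx":0.3,"ry":-12,"rz":9},
    {"x":28,"y":-156,"z":-120,"rx":0.6,"ry":-17,"rz":13},
    {"x":40,"y":-200,"z":-98,"rx":0.9,"ry":-22,"rz":17},
    {"x":50,"y":-244,"z":-72,"rx":1.2,"ry":-27,"rz":21},
    {"x":58,"y":-288,"z":-45,"rx":1.5,"ry":-31.8,"rz":24},
    {"x":65,"y":-332,"z":-15,"rx":1.5,"ry":-31.8,"rz":24},
    {"x":70,"y":-368,"z":12,"rx":1.5,"ry":-31.8,"rz":24},
    {"x":72,"y":-378.7,"z":25,"rx":1.5,"ry":-31.8,"rz":24},
    {"x":72,"y":-378.7,"z":25,"rx":1.5,"ry":-31.8,"rz":24},
    {"x":72,"y":-378.7,"z":25,"rx":1.5,"ry":-31.8,"rz":24},
  ],
  hand=65,
)

```text
time: 25.5
tool_pos: [0.5628, -0.3209, 0.2059]
tool_rot: [3.14, 0.349, 2.617]
contact_force: [-0.2, 0.6, 0.5]
opening: 0.0653
grip_force: 0.0
```

Run:
```python
from f2 import *
print(observe()["time"],observe()["tool_pos"])
for c in("wrist","wrist","top","scene"):
    p=read_camera(c); print(c,"bush",[np.array(q["point"]) for q in mark_of(p,"bush") if np.linalg.norm(np.array(q["point"])-[.58,-.331,0])<.04])
    if c!="wrist": print(c,[np.array(q["point"]) for q in mark_of(p,"spacer")[:1]])
    if c=="scene": a=cv2.resize(p["pixels"][225:305,320:420],None,fx=4,fy=4,interpolation=2)
    if c=="wrist": w=cv2.resize(p["pixels"],(427,320))
cv2.imwrite("pics/c4.png",np.hstack([a,w][::1]) if a.shape[0]==w.shape[0] else a)
go([.58,-.3315,.017],-30,20,.0595)
```

```text
25.5 [ 0.5628 -0.3209  0.2059]
wrist bush [array([ 0.5802, -0.3315,  0.0027])]
wrist bush [array([ 0.5825, -0.3338, -0.0003])]
top bush [array([ 0.5807, -0.3303, -0.0014])]
top [array([0.6441, 0.0537, 0.1073])]
scene bush [array([ 0.5831, -0.329 ,  0.0014])]
scene [array([0.6593, 0.0499, 0.1423])]
xyz [ 45.5  -1.  125. ] rot [0.06 0.01 0.03] tcp [ 0.5624 -0.3213  0.0729]
  ik OK [-0.65  0.69  1.67  0.11  0.43 -1.79]
```

View pics/c4.png

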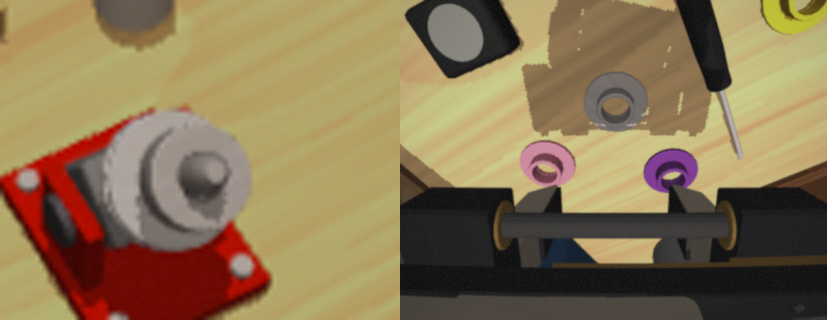

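The spacer is flat on the hub (left, (190,175)), and the steel bush sits under the gripper (right, (615,100)). Descend and grip the neck.

arm_command(
  series=[
    {"x":16,"y":0,"z":43,"rx":0,"ry":0,"rz":0},
    {"x":31,"y":-0.5,"z":85,"rx":0,"ry":0,"rz":0},
    {"x":41,"y":-0.5,"z":115,"rx":0,"ry":0,"rz":0},
    {"x":44.7,"y":-0.5,"z":125.3,"rx":0,"ry":0,"rz":0},
    {"x":44.7,"y":-0.5,"z":125.3,"rx":0,"ry":0,"rz":0},
    {"x":44.7,"y":-0.5,"z":125.3,"rx":0,"ry":0,"rz":0},
  ],
)

```text
time: 26.6
tool_pos: [0.5639, -0.3223, 0.0743]
tool_rot: [3.141, 0.351, 2.618]
contact_force: [0.6, 0.2, 1.0]
opening: 0.0652
grip_force: 0.0
```

arm_command(
  series=[
    {"x":0,"y":0,"z":0,"rx":0,"ry":0,"rz":0},
    {"x":0,"y":0,"z":0,"rx":0,"ry":0,"rz":0},
    {"x":0,"y":0,"z":0,"rx":0,"ry":0,"rz":0},
    {"x":0,"y":0,"z":0,"rx":0,"ry":0,"rz":0},
    {"x":0,"y":0,"z":0,"rx":0,"ry":0,"rz":0},
    {"x":0,"y":0,"z":0,"rx":0,"ry":0,"rz":0},
    {"x":0,"y":0,"z":0,"rx":0,"ry":0,"rz":0},
  ],
  hand=25,
  squeeze=35,
)

```text
time: 27.3
tool_pos: [0.5633, -0.3217, 0.0733]
tool_rot: [3.141, 0.35, 2.618]
contact_force: [-2.1, 2.3, 5.8]
opening: 0.036
grip_force: 35.0
```

Run:
```python
from f2 import *
o=observe();print(o["time"],o["tool_pos"],o["tool_rot"],o["opening"],o["contact_force"])
M=R.from_euler("xyz",o["tool_rot"]).as_matrix();print("grasp pt",o["tool_pos"]+M[:,2]*.0595)
row([.581,-.3313,.20],frame(-30,20),.0595)
go(SEAT+AX*.165+[-.08,-.06,.05],-6.3,-12.2,.0595)
```

```text
27.3 [ 0.5633 -0.3217  0.0733] [3.1408 0.3498 2.618 ] 0.03599902112815469 [-2.1083  2.2503  5.7864]
grasp pt [ 0.581  -0.3319  0.0174]
xyz [ -62.4    0.7 -171.6] rot [ 0.05  0.04 -0.  ] tcp [ 0.5634 -0.3211  0.2559]
xyz [ -33.7  310.3 -292.4] rot [ -1.6   31.79 -23.94] tcp [ 0.6589 -0.0188  0.3598]
  ik OK [-0.14  0.7   0.76 -0.01  1.9  -1.6 ]
```

arm_command(
  series=[
    {"x":-13,"y":0,"z":-36,"rx":0,"ry":0,"rz":0},
    {"x":-28,"y":0,"z":-78,"rx":0,"ry":0,"rz":0},
    {"x":-44,"y":0,"z":-122,"rx":0,"ry":0,"rz":0},
    {"x":-58,"y":5,"z":-165,"rx":0,"ry":4,"rz":-2},
    {"x":-58,"y":35,"z":-195,"rx":-0.3,"ry":9,"rz":-6},
    {"x":-55,"y":75,"z":-218,"rx":-0.6,"ry":14,"rz":-10},
    {"x":-52,"y":117,"z":-235,"rx":-0.9,"ry":19,"rz":-14},
    {"x":-48,"y":160,"z":-250,"rx":-1.2,"ry":24,"rz":-18},
    {"x":-44,"y":204,"z":-262,"rx":-1.4,"ry":29,"rz":-22},
    {"x":-40,"y":248,"z":-275,"rx":-1.6,"ry":31.8,"rz":-24},
    {"x":-36,"y":288,"z":-286,"rx":-1.6,"ry":31.8,"rz":-24},
    {"x":-34,"y":306,"z":-291,"rx":-1.6,"ry":31.8,"rz":-24},
    {"x":-33.7,"y":310.3,"z":-292.4,"rx":-1.6,"ry":31.8,"rz":-24},
    {"x":-33.7,"y":310.3,"z":-292.4,"rx":-1.6,"ry":31.8,"rz":-24},
  ],
)

```text
time: 28.7
tool_pos: [0.6589, -0.0189, 0.3585]
tool_rot: [3.141, -0.215, 3.033]
contact_force: [-0.3, -0.9, -1.7]
opening: 0.0357
grip_force: 35.0
```

Run:
```python
from f2 import *
o=observe();print(o["time"],o["tool_pos"],o["opening"],o["contact_force"])
M=R.from_euler("xyz",o["tool_rot"]).as_matrix();ex=o["tool_pos"]+M[:,2]*.0595-AX*.0174;print("exp",ex)
for c in("scene","scene","wrist","wrist","top"):
    p=read_camera(c)
    for q in mark_of(p,"bush"):
        if np.linalg.norm(q["point"]-ex)<.04: print(c,np.array(q["point"]))
    if c=="scene":
        u=proj(p,ex)[0].astype(int); cv2.imwrite("pics/c5.png",cv2.resize(p["pixels"][u[1]-40:u[1]+60,u[0]-50:u[0]+50],None,fx=5,fy=5,interpolation=2))
st(.0595)
b=go(SEAT+AX*.1374,-6.3,-12.2,.0595); go(SEAT+AX*.1074,-6.3,-12.2,.0595,b)
```

```text
28.7 [ 0.6589 -0.0189  0.3585] 0.035687433987368844 [-0.3194 -0.8901 -1.7124]
exp [ 0.6371 -0.0165  0.2856]
scene [ 0.6378 -0.0143  0.2889]
scene [ 0.6344 -0.0174  0.2892]
wrist [ 0.6363 -0.0204  0.2855]
wrist [ 0.6356 -0.0189  0.2866]
t 29.2 F in spindle frame [ 0.973  -0.1019 -2.7024] torque [-0.0086 -0.197  -0.0198] P in seat frame mm [-94.1935 -60.5071 168.0438] open 0.03579478392352867
xyz [-72.4  69.   58.9] rot [ 0.03 -0.06  0.02] tcp [0.7242 0.0428 0.2864]
  ik OK [-0.05  0.89  0.59  0.01  1.88 -1.51]
xyz [10.3  0.  28.2] rot [0. 0. 0.] tcp [0.7084 0.0445 0.261 ]
  ik OK [-0.05  0.85  0.73  0.01  1.77 -1.51]
```

View pics/c5.png

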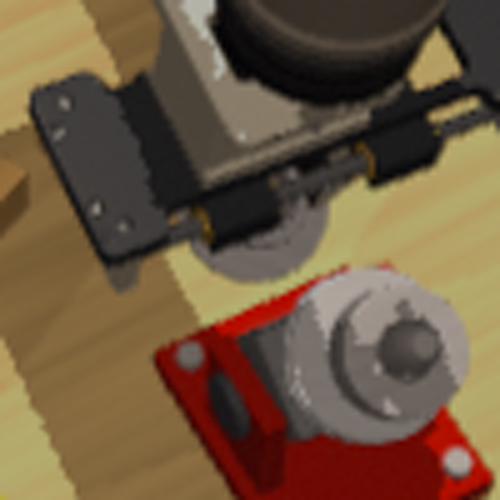

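The bush is held as expected at (260,240), and the stack stands at (375,355). Move over the tip.

arm_command(
  series=[
    {"x":-22,"y":21,"z":16,"rx":0,"ry":0,"rz":0},
    {"x":-46,"y":44,"z":36,"rx":0,"ry":0,"rz":0},
    {"x":-65,"y":62,"z":52,"rx":0,"ry":0,"rz":0},
    {"x":-72.4,"y":69,"z":58.9,"rx":0,"ry":0,"rz":0},
    {"x":-72.4,"y":69,"z":58.9,"rx":0,"ry":0,"rz":0},
    {"x":-72.4,"y":69,"z":58.9,"rx":0,"ry":0,"rz":0},
  ],
)

```text
time: 29.8
tool_pos: [0.7241, 0.0426, 0.2874]
tool_rot: [3.142, -0.213, 3.032]
contact_force: [-0.0, -0.6, -0.7]
opening: 0.0359
grip_force: 35.0
```

Run:
```python
from f2 import *
st(.0595); go(SEAT+AX*.0974,-6.3,-12.2,.0595)
```

```text
t 29.8 F in spindle frame [ 0.3569 -0.5991 -0.5842] torque [ 0.0028 -0.2114 -0.0094] P in seat frame mm [ -0.6085  -0.1542 138.1302] open 0.03590916168828678
xyz [13.4  0.2 38.5] rot [-0.   -0.02  0.03] tcp [0.7031 0.0451 0.2526]
  ik OK [-0.05  0.84  0.78  0.01  1.74 -1.51]
```

arm_command(
  series=[
    {"x":3.8,"y":0,"z":10,"rx":0,"ry":0,"rz":0},
    {"x":7,"y":0,"z":19,"rx":0,"ry":0,"rz":0},
    {"x":10,"y":0,"z":27,"rx":0,"ry":0,"rz":0},
    {"x":12.5,"y":0,"z":34,"rx":0,"ry":0,"rz":0},
    {"x":14,"y":0,"z":38.5,"rx":0,"ry":0,"rz":0},
    {"x":14,"y":0,"z":38.5,"rx":0,"ry":0,"rz":0},
  ],
)

```text
time: 30.4
tool_pos: [0.7022, 0.0449, 0.253]
tool_rot: [3.141, -0.213, 3.032]
contact_force: [0.3, 0.5, -3.2]
opening: 0.0356
grip_force: 35.0
```

Run:
```python
from f2 import *
st(.0595); go(SEAT+AX*.0844,-6.3,-12.2,.0595)
```

```text
t 30.4 F in spindle frame [ 1.947   0.3578 -2.5245] torque [ 0.016  -0.2111  0.0315] P in seat frame mm [-0.9518 -0.2357 97.2859] open 0.03562885950299922
xyz [ 3.5  0.3 12.4] rot [0.02 0.   0.01] tcp [0.6962 0.0459 0.2416]
  ik OK [-0.05  0.83  0.83  0.01  1.7  -1.51]
```

Free, on the spindle at 80 mm. Down to about 1.5 mm above home, then gently to contact.

arm_command(
  series=[
    {"x":2.6,"y":0.2,"z":7,"rx":0,"ry":0,"rz":0},
    {"x":4.6,"y":0.2,"z":13,"rx":0,"ry":0,"rz":0},
    {"x":4.6,"y":0.2,"z":13,"rx":0,"ry":0,"rz":0},
  ],
)

```text
time: 30.7
tool_pos: [0.695, 0.0465, 0.2398]
tool_rot: [3.141, -0.215, 3.032]
contact_force: [-0.0, 0.5, -1.4]
opening: 0.036
grip_force: 35.0
```

arm_command(
  series=[
    {"x":0.5,"y":0,"z":1.5,"rx":0,"ry":0,"rz":0},
    {"x":1,"y":0,"z":3,"rx":0,"ry":0,"rz":0},
    {"x":1,"y":0,"z":3,"rx":0,"ry":0,"rz":0},
  ],
)

```text
time: 31.0
tool_pos: [0.6943, 0.0466, 0.2385]
tool_rot: [3.141, -0.211, 3.033]
contact_force: [1.8, -1.1, 2.6]
opening: 0.036
grip_force: 35.0
```

Run:
```python
from f2 import *
st(.0595)
```

```text
t 31.0 F in spindle frame [ 0.1448 -0.8883  3.1797] torque [-0.3648 -0.2333 -0.1168] P in seat frame mm [ 0.101   0.4962 80.7693] open 0.03598507174342343
```

arm_command(
  series=[
    {"x":0.3,"y":0,"z":1,"rx":0,"ry":0,"rz":0},
    {"x":0.3,"y":0,"z":1,"rx":0,"ry":0,"rz":0},
  ],
)

```text
time: 31.2
tool_pos: [0.6941, 0.0465, 0.2384]
tool_rot: [3.141, -0.21, 3.032]
contact_force: [1.5, -1.7, 7.3]
opening: 0.0357
grip_force: 35.0
```

arm_command(
  series=[
    {"x":0,"y":0,"z":0,"rx":0,"ry":0,"rz":0},
    {"x":0,"y":0,"z":0,"rx":0,"ry":0,"rz":0},
    {"x":0,"y":0,"z":0,"rx":0,"ry":0,"rz":0},
    {"x":0,"y":0,"z":0,"rx":0,"ry":0,"rz":0},
    {"x":0,"y":0,"z":0,"rx":0,"ry":0,"rz":0},
  ],
  hand=70,
)

```text
time: 31.7
tool_pos: [0.6931, 0.047, 0.236]
tool_rot: [3.141, -0.215, 3.033]
contact_force: [0.2, -0.5, 0.1]
opening: 0.0685
grip_force: 0.0
```

arm_command(
  series=[
    {"x":-8,"y":0,"z":-24,"rx":0,"ry":0,"rz":0},
    {"x":-20,"y":0,"z":-58,"rx":0,"ry":0,"rz":0},
    {"x":-32,"y":0,"z":-95,"rx":0,"ry":0,"rz":0},
    {"x":5,"y":0,"z":-125,"rx":0,"ry":0,"rz":0},
    {"x":50,"y":0,"z":-140,"rx":0,"ry":-6,"rz":0},
    {"x":95,"y":0,"z":-150,"rx":0,"ry":-12,"rz":0},
    {"x":140,"y":0,"z":-150,"rx":0,"ry":-12,"rz":0},
    {"x":185,"y":0,"z":-150,"rx":0,"ry":-12,"rz":0},
    {"x":230,"y":0,"z":-150,"rx":0,"ry":-12,"rz":0},
    {"x":250,"y":0,"z":-150,"rx":0,"ry":-12,"rz":0},
    {"x":250,"y":0,"z":-150,"rx":0,"ry":-12,"rz":0},
    {"x":250,"y":0,"z":-150,"rx":0,"ry":-12,"rz":0},
  ],
)

```text
time: 32.9
tool_pos: [0.4821, 0.0699, 0.4364]
tool_rot: [3.141, -0.003, 3.033]
contact_force: [0.4, 0.1, -0.6]
opening: 0.0698
grip_force: 0.0
```

Run:
```python
from f2 import *
print(observe()["time"],observe()["tool_pos"],SEAT+AX*.064)
a=[]
for c in("scene","top"):
    p=read_camera(c)
    for n in("bush","spacer","pulley","post_tip"): print(c,n,[np.array(q["point"]) for q in mark_of(p,n) if np.linalg.norm(np.array(q["point"])-SEAT)<.12])
    u=proj(p,SEAT+AX*.04)[0].astype(int); a.append(cv2.resize(p["pixels"][u[1]-45:u[1]+45,u[0]-40:u[0]+40],None,fx=5,fy=5,interpolation=2))
cv2.imwrite("pics/c6.png",np.hstack(a))
```

```text
32.9 [0.4821 0.0699 0.4364] [0.6729 0.0485 0.1662]
scene bush [array([0.6727, 0.0509, 0.1666])]
scene spacer [array([0.6594, 0.047 , 0.1424])]
scene pulley [array([0.6859, 0.0456, 0.1916])]
scene post_tip [array([0.6891, 0.0495, 0.1911])]
top bush [array([0.6728, 0.0494, 0.1638])]
top spacer []
top pulley []
top post_tip [array([0.6858, 0.0465, 0.1877])]
```

View pics/c6.png

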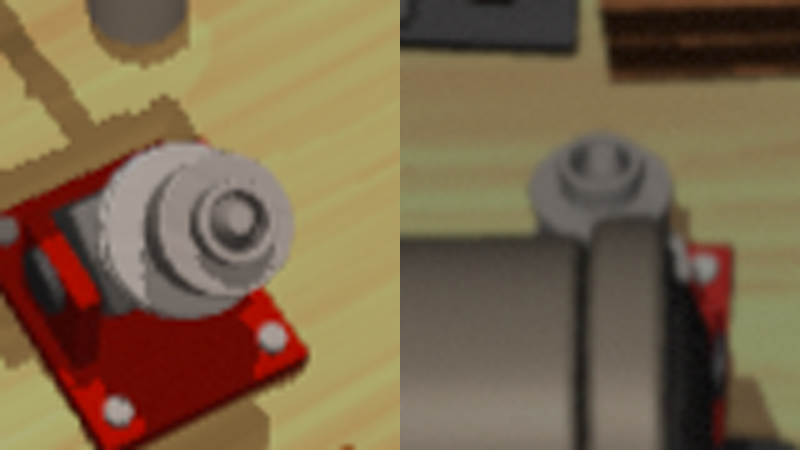

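The crops show pulley, spacer and bush stacked flat and coaxial ((235,220) left, (600,180) right), with the bush at the expected home position. The arm is clear, so I'll hand in.

```bash
python3 -c "
from cell import *
print(hand_in())"
```

```text
the job is handed in; nothing more can be done
None
```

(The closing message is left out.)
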